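Turn an inspected trivet tile over and pack it face down

ROBOT

A 6-joint arm with a two-finger parallel gripper is mounted at the origin on the work surface. World frame = base frame: x ahead of the robot, y to its left, z up, the work surface at z = 0. Lengths are in m, angles in rad, forces in N, time in s.
With the tool pointing down it reaches from about 0.3 to 0.875 m from the base axis. Payload 6.4 kg.
Tool frame: the origin (TCP) lies at the very end of the fingers, on their centre line; the grasp point (between the pads) lies 19 mm behind it (env.grasp_offset is the distance from the TCP to the grasp point, in m); z points along the fingers, y is the line along which they close (so a half turn about z gives the same grasp; the last joint's range is limited). The gripper opens to 85 mm and grips with 20 to 120 N. Pads are 22 mm wide; open, the fingers measure 114 mm over their backs; the gripper's body (76 mm by 85 mm) begins 54 mm behind the grasp point. The pads swing forward as they close: fully open they stand 13 mm farther back than shut.
Start: joints at [-1.449, 0.181, 1.607, -0, 1.354, -0.206], TCP at [0.185, -0.544, 0.231] pointing down, gripper open.
Joint ranges: [-2.99, 2.99], [-0.89, 2.07], [0.3, 2.58], [-1.14, 4.28], [0, 2.63], [-3.12, 3.12]. Speed limits (rad/s): [2.57, 2.57, 3.01, 3.14, 3.14, 3.14].

INTERFACE

Orientations are given as a unit quaternion [w, x, y, z].
In Python, from workcell import env, get_image, ticket gives the robot as it stands.
- The arm moves only by the tool jog_arm, never from a script. Its argument "commands" is text: rows parted by semicolons, each of 7 numbers parted by spaces: the shift along the world's x, y, z scaled (see below), then the turn, a rotation vector about the world's x, y, z scaled (see below), then the opening, from -1 (shut) to 1 (fully open). A call has 1 to 5 rows; each row is the pose to reach, as a shift and turn from the pose commanded when the call began; what a row does not reach only later rows make up. The controller multiplies each number of a shift by 1000 mm and each number of a turn by 45 degrees. A row lasts 1/10 s, in which the tool goes at most 50 mm and 8.59 degrees, less where a joint would pass 70% of its speed; a pose out of reach is approached as far as the arm can. A call with a number of a shift or a turn outside -1 to 1 is refused whole. A call with a gripper value outside its range is refused whole. The fingers move at their own pace and stop on an object; the grip force is fixed at half the most. Time passes only in rows, so rows that repeat a pose let the fingers close. It gives the time, the measured TCP pose, the force, the opening and the grip force at its end, in the units of the state.
- env.read_state(): the state, without advancing time (a new reading comes with each control period).
- get_image(name): name is "scene" or "top" or "wrist"; returns a dict with "pixels" (384x512x3 uint8, red, green, blue), "depth" (384x512 float32, m along the optical axis (not along the pixel's ray), 0 where there is no reading), "fx", "fy", "cx", "cy" (pixels), "R" (3x3) and "t" (3): a world point X has camera coordinates R X + t. Camera axes: x right, y down, z forward; pixel columns grow to the right and rows downward; lengths in m; the calibration is good to about 2 mm. A picture is of the moment at which its call begins.
- ticket.close_job(): hands the job in; it is judged then, once.
The state is a dict: "clock": time; "qpos": joint angles; "joint_vel": joint speeds; "joint_torque": joint torques, N m; "eef_pos": TCP position; "tool_rot": TCP orientation; "wrist_force": force on the tool from outside, world axes, zero at the start; "torque": the same for the moment, N m; "grip_width": finger opening in m; "grasp_force": force on a finger pad.
Only numpy, scipy, OpenCV 4.12 (cv2) and the standard library are available. Lean on these libraries where they do the work, as an engineer would, in place of code of your own. Each camera call takes 0.05 s, during which the arm holds its last target. There are 200 camera calls.

TASK

Swing the jig's hold-down arm up until it stays open by itself and take the trivet tile out. Lay the tile on the wooden block against the blue fence and tip it up so that it stands by itself with its glazed face leaning on the fence; then take it by its top edge and lay it flat in the cardboard tray, cork side up, without letting it drop. Leave the hold-down arm open and do not disturb the tape roll, the scanner or the small carton.

Things in the scene. Friction and masses are not known exactly. Their poses are not given: they have to be found in the camera images.
- jig: inspection jig, fixed to the bench: dark steel base plate 200 (x) x 90 (y) x 12 mm, origin at the centre of its underside; on it a black rubber pad 100 x 40 mm, centred at x = -20 mm, top 32 mm above the bench, on which the tile lies (so the tile overhangs the pad on all sides); at x = +75 mm two aluminium hinge cheeks, 74 mm high, carry the hold-down arm
- clamp (a joint): angle of the hold-down arm, rad: 0 = shut, its rubber foot pressing on the tile; grows as the free end swings up about the jig's y axis, away from the tile; 1.7 = fully open, a little past upright. An over-centre spring presses it shut (about 3 to 4 N at the bar) below 0.8 and drives it open by itself past 0.8; it then stays at 1.7
- clamp_bar (a point): centre of the black round cross-bar at the free end of the hold-down arm: 16 mm thick, 40 mm long along the jig's y axis, 80 mm from the hinge; axes turn with the arm (equal to the jig's when shut). When shut it is 68 mm above the bench, 26 mm over the tile's top. Steel arm 16 mm wide; foot 55 mm from the hinge
- clamp_hinge (a point): point on the hinge axis of the hold-down arm, 60 mm above the bench; the axis is the jig's y axis
- tile_center (a point): centre (half-way up) of the trivet tile, 120 (own x) x 60 (own y) x 10 mm (own z), about 0.1 to 0.2 kg; own +z is the white glazed face, up at the start; the -z face is brown cork
- stop: fixed tipping stop: wood block 80 (x = -80 to 0 mm) x 36 (y) mm, top 30 mm above the bench; at x = 0 a blue fence, 70 mm wide, 10 thick, rises 72 mm along its slope, leaning back to +x by 0.25 rad; propped behind, on a foot 10 mm high (x -6 to 66, y +-50 mm). A tile laid lengthwise overhangs the block's -x end by 40 mm and its sides by 12 mm. Origin on the bench under the fence's foot
- stop_foot (a point): middle of the line where the blue fence's front meets the top of the block, 30 mm above the bench; axes as stop
- tray: shallow open cardboard tray, fixed, outside 120 (x) x 220 (y) x 20 mm high, walls 4 mm thick; origin at the centre of its underside
- tray_in (a point): centre of the tray's inner floor, axes as tray; the inside is 112 x 212 mm, with walls 16 mm or less above the floor
- tape: bystander: clear roll of packing tape lying flat, 90 mm across, 48 mm high, origin at the centre of its underside
- scanner: bystander: black and orange hand scanner lying on its side, about 110 x 135 x 38 mm, origin on its underside under the head
- carton: bystander: small closed cardboard box 60 x 45 x 30 mm, origin at the centre of its underside

How it is judged:
On the way, in this order (a step that is already met when the one before it is completed fails the run):
1. the hold-down arm stands open by itself, not touched (value of joint clamp above 1.3 rad and contact force between the fingers and clamp below 0.1 N), for 0.2 s.
2. the tile stands by itself on the block, its glazed face leaning on the fence, let go (angle between tile_center's own z axis and vertical between 1.6 and 2.1 rad and horizontal distance between tile_center and stop_foot below 0.05 m and height (world z) of tile_center above 0.05 m and contact force between tile and stop above 0.1 N and contact force between the fingers and tile below 0.1 N and linear speed of tile below 0.05 m/s), for 0.2 s.
At the end, for the whole second after the job is handed in: The tile lies flat (within 0.1 rad) on the floor of the tray, wholly inside its walls, cork side up, let go and at rest; the hold-down arm stands open (over 1.3 rad) (angle between tile_center's own z axis and vertical above 3.04 rad and x of tile_center in the frame of tray_in between -0.04 and 0.04 m and y of tile_center in the frame of tray_in between -0.085 and 0.085 m and z of tile_center in the frame of tray_in below 0.01 m and linear speed of tile below 0.02 m/s and value of joint clamp above 1.3 rad); the robot touches nothing.
It fails at once if the tile is dropped or thrown: it moves faster than 1.1 m/s while the fingers do not touch it (linear speed of tile above 1.1 m/s and contact force between the fingers and tile below 0.05 N).
It fails at once if the tape roll, the scanner or the small carton is moved more than 30 mm (distance of any of tape, scanner, carton from where it was at the start of the episode above 0.03 m).
It also fails if it takes over 72 s, if anything falls off the work surface, if the arm or the gripper's body presses on something with over 40 N, if the wrist force passes 120 N, or if a joint passes its speed limit or range.

## Working session

There is one attempt and no reset: what is moved stays moved. The work goes in short steps, Python scripts to look and compute and a tool call to move; the robot and the scene stay as the last step left them, time stands still between calls to the robot, and variables do not carry over. Pictures are saved under pics/ and viewed, at most 10 in all, crops included, and the job is handed in when it is done.

Besides the shell and the picture viewer there is one more tool, called after "Emit:" in YAML: its name, and indented under it one key for each argument. jog_arm: Moves the arm, as the interface text tells. Its arguments: {"type":"object","properties":{"commands":{"type":"string"}},"required":["commands"]}

```bash
mkdir -p pics; ls
cat > h.py <<'E'
import numpy as np, cv2
from workcell import env, get_image, ticket
def pts(im):
    d=im["depth"];v,u=np.mgrid[:d.shape[0],:d.shape[1]]
    c=np.stack([(u-im["cx"])/im["fx"]*d,(v-im["cy"])/im["fy"]*d,d],-1)
    return (c-im["t"])@im["R"]
def save(im,n): cv2.imwrite(f"pics/{n}.png",im["pixels"][:,:,::-1])
E
python3 - <<'E'
from h import *
for n in ["top","scene"]:
    im=get_image(n); save(im,n); np.savez(f"pics/{n}.npz",**im); print(n,im["fx"],im["cx"],im["R"],im["t"])
print(env.read_state(),env.grasp_offset)
E
```

```text
pics
top 404.22512896567656 253.2993818403989 [[-0.0067636  -0.99955504 -0.02905123]
 [-0.99740058  0.0088275  -0.07151337]
 [ 0.071738    0.02849203 -0.99701648]] [0.01090172 0.58556923 0.87879362]
scene 391.9830040621633 256.64508509085454 [[ 0.07574341  0.99708045  0.00966972]
 [ 0.77009565 -0.05233467 -0.63577808]
 [-0.63341583  0.05560261 -0.77181133]] [-0.03863309 -0.42716049  1.28686217]
{'clock': 0.1, 'qpos': array([-1.44926452e+00,  1.81465812e-01,  1.60788138e+00,  1.80064292e-05,
        1.35381204e+00, -2.06258228e-01]), 'joint_vel': array([-0.00171713, -0.00193056, -0.00205828, -0.00135026,  0.00080186,
       -0.00212188]), 'joint_torque': array([ 2.79060623e-04, -4.45875049e+01, -3.52239275e+01, -2.04894736e-04,
        4.15688744e-03,  1.96143372e-05]), 'eef_pos': array([ 0.18510674, -0.54387732,  0.23048764]), 'tool_rot': array([-7.82214296e-04,  9.86599264e-01,  1.63160285e-01,  4.19554200e-05]), 'wrist_force': array([-0.51948429, -0.35197341,  0.07636201]), 'torque': array([-2.37199047e-02, -1.43849169e-05,  3.29919610e-03]), 'grasp_force': 0.0, 'grip_width': 0.08497409813646235} 0.0187
```

View pics/top.png

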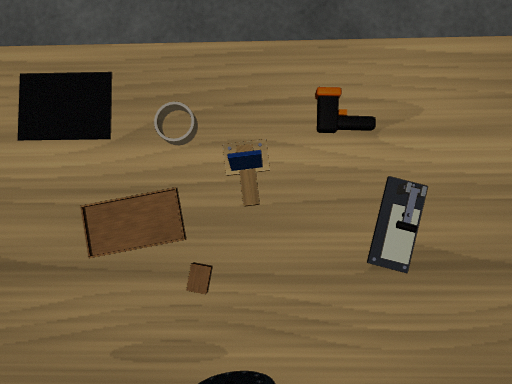

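View pics/scene.png

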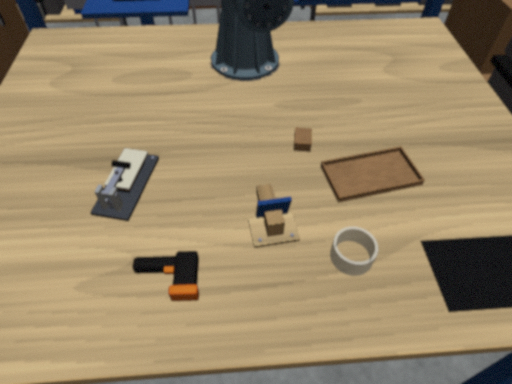

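Top view: the jig is on the right (hinge end at about (410,185), tile below it), the stop is in the middle (blue fence at (245,160), block running down to (250,205)), and the tray is on the left (133,222). The tape (175,122), scanner (340,110) and carton (200,278) are clear of the direct paths. The scene view agrees.

```bash
cat >> h.py <<'E'
def cast(im,uv,z):
    uv=np.atleast_2d(uv).astype(float)
    r=np.c_[(uv[:,0]-im["cx"])/im["fx"],(uv[:,1]-im["cy"])/im["fy"],np.ones(len(uv))]@im["R"]
    o=-im["R"].T@im["t"]
    return o+r*((z-o[2])/r[:,2])[:,None]
def rect(P):
    (c,s,a)=cv2.minAreaRect(np.float32(P[:,:2])*1000); return np.round(c,1),np.round(s,1),round(a,2)
E
python3 - <<'E'
from h import *
im=get_image("top"); P=pts(im); px=im["pixels"].astype(int); Z=P[...,2]
def rep(name,m,z,box):
    k=np.zeros_like(m);x0,y0,x1,y1=box;k[y0:y1,x0:x1]=1
    m=(m&k).astype(np.uint8)
    cs,_=cv2.findContours(m,cv2.RETR_EXTERNAL,cv2.CHAIN_APPROX_NONE)
    c=max(cs,key=cv2.contourArea).reshape(-1,2)
    print(name,len(c),rect(cast(im,c,z)), "medz",np.median(Z[m>0]).round(4), "depthrect",rect(P[m>0]))
g=px.sum(-1);b=px[...,2]-px[...,0]
rep("plate",(abs(P[...,2])<.3)&(px[...,0]-px[...,2]<15),.012,(350,160,440,285))
rep("tile",(g>400)&(abs(px[...,0]-px[...,2])<60),.042,(375,200,425,270))
rep("fence",(b>25),.09,(215,135,275,180))
rep("block",(Z>.02)&(b<0),.030,(215,165,275,215))
rep("tray",Z>.010,.020,(70,180,195,265))
rep("bar",g<60,.072,(390,215,425,236))
rep("carton",Z>.015,.03,(180,255,220,300))
rep("tape",Z>.02,.048,(145,95,205,150))
rep("scanner",Z>.015,.038,(305,80,385,140))
ii=cv2.resize(im["pixels"][165:285,350:440,::-1],(540,720//1*1))[:,:540]
a=cv2.resize(im["pixels"][165:285,350:440,::-1],(420,560),interpolation=cv2.INTER_CUBIC)
c=cv2.resize(im["pixels"][130:220,210:280,::-1],(380,489),interpolation=cv2.INTER_CUBIC)
o=np.zeros((560,800,3),np.uint8);o[:,:420]=a;o[:489,420:]=c;cv2.imwrite("pics/crop.png",o)
E
```

```text
plate 250 (array([ 518.7, -311.4]), array([ 91. , 198.7]), 74.82) medz 0.0137 depthrect (array([ 518.5, -312.5]), array([ 89.9, 198.9]), 74.82)
tile 163 (array([ 498.1, -307.8]), array([ 57.9, 117.5]), 75.42) medz 0.0422 depthrect (array([ 530.2, -184. ]), array([314.2, 117.6]), 75.51)
fence 94 (array([652.8,  21.7]), array([35.2, 67.8]), 6.51) medz 0.0806 depthrect (array([594.9,  18.5]), array([151.9,  66.6]), 3.45)
block 101 (array([603. ,  15.5]), array([81.2, 36.3]), 6.84) medz 0.0301 depthrect (array([583.2,  17.1]), array([128. ,  68.9]), 3.17)
tray 297 (array([525.4, 276.4]), array([122.9, 223.8]), 10.18) medz 0.019 depthrect (array([521. , 189.4]), array([416.5, 167.6]), 86.19)
bar 48 (array([ 513.4, -310.5]), array([42.4, 14.4]), 74.17) medz 0.0742 depthrect (array([ 521.1, -313.3]), array([39.8, 30.3]), 74.34)
carton 92 (array([403.7, 126.2]), array([46.4, 61.3]), 78.76) medz 0.0297 depthrect (array([459.3,  77.9]), array([ 66. , 220.6]), 49.08)
tape 116 (array([745.6, 176.9]), array([95.5, 87.2]), 44.73) medz 0.0458 depthrect (array([657.8,  88.5]), array([345.6,  88.1]), 45.3)
scanner 196 (array([ 773.1, -198.5]), array([ 99.9, 127.4]), 0.78) medz 0.0306 depthrect (array([688.9, -98.7]), array([150.4, 339.5]), 40.77)
```

View pics/crop.png

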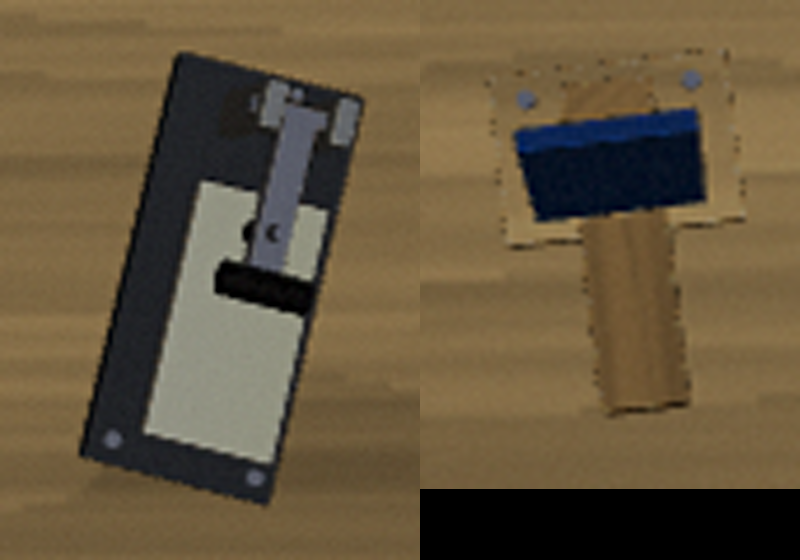

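The crop shows the jig arm lying towards +x with the black bar at the tile's middle, and the stop's block running along -x from the fence. The fitted rectangles agree with the nominal sizes, so I'll build a small planner on them.

```bash
cat >> h.py <<'E'
from scipy.spatial.transform import Rotation as Ro
JIG=(np.array([.5186,-.312,0]),np.deg2rad(-15.2)); STOP=(np.array([.6427,.0202,0]),np.deg2rad(6.7)); TRAY=(np.array([.5254,.2764,0]),np.deg2rad(10.2))
def W(fr,p): return fr[0]+Ro.from_euler('z',fr[1]).apply(p)
def tool(az,beta):  # tool z points az, beta below horizontal; tool y = left-hand side (-ey)
    ex=np.array([np.cos(az),np.sin(az),0]);ez=np.array([0,0,1.]);z=np.cos(beta)*ex-np.sin(beta)*ez;x=np.sin(beta)*ex+np.cos(beta)*ez
    return Ro.from_matrix(np.c_[x,np.cross(z,x),z])
def cur():
    s=env.read_state();q=s["tool_rot"];return s["eef_pos"],Ro.from_quat([q[1],q[2],q[3],q[0]])
def plan(targets,p=None,R=None):
    if p is None: p,R=cur()
    for t,T in targets:
        rv=(T*R.inv()).as_rotvec()/(np.pi/4)
        print("shift",np.round(t-p,4),"turn",np.round(rv,4),"| target",np.round(t,4),"deg",np.round(np.linalg.norm(rv)*45,1))
E
python3 - <<'E'
from h import *
b=np.deg2rad(55);T=tool(JIG[1],b)
def tcp(B,p=.008,off=.020): return np.array([B[0]+p*np.cos(b)-off*np.sin(b),0,B[1]-p*np.sin(b)-off*np.cos(b)])
out=[]
for dx,dz in((-.08,.10),(-.06,0),(0,0)):
    out.append((W(JIG,tcp((-.005,.068))+[dx,0,dz]),T))
plan(out)
p0=out[-1][0]
h=np.array([.075,.060])
print("arc from under bar")
for th in np.arange(.1,1.35,.1):
    a=th+.1;B=h+.0804*np.array([-np.cos(a),np.sin(a)])
    print(round(th,1),np.round(W(JIG,tcp(B))-p0,4))
E
```

```text
shift [ 0.2401  0.2573 -0.0806] turn [ 0.023  -0.7884 -0.7317] | target [ 0.4252 -0.2866  0.15  ] deg 48.4
shift [ 0.2594  0.2521 -0.1806] turn [ 0.023  -0.7884 -0.7317] | target [ 0.4445 -0.2919  0.05  ] deg 48.4
shift [ 0.3173  0.2364 -0.1806] turn [ 0.023  -0.7884 -0.7317] | target [ 0.5024 -0.3076  0.05  ] deg 48.4
arc from under bar
0.1 [ 0.0012 -0.0003  0.008 ]
0.2 [ 0.0031 -0.0008  0.0158]
0.3 [ 0.0057 -0.0016  0.0233]
0.4 [ 0.0091 -0.0025  0.0305]
0.5 [ 0.0132 -0.0036  0.0374]
0.6 [ 0.0179 -0.0049  0.0438]
0.7 [ 0.0231 -0.0063  0.0497]
0.8 [ 0.029  -0.0079  0.055 ]
0.9 [ 0.0353 -0.0096  0.0597]
1.0 [ 0.042  -0.0114  0.0637]
1.1 [ 0.0491 -0.0133  0.0669]
1.2 [ 0.0564 -0.0153  0.0695]
1.3 [ 0.064  -0.0174  0.0712]
```

Emit:
jog_arm:
  commands: "0.05 0.05 0 0.005 -0.16 -0.15 -1; 0.1 0.1 0 0.01 -0.32 -0.29 -1; 0.15 0.15 -0.02 0.014 -0.48 -0.44 -1; 0.2 0.2 -0.05 0.018 -0.64 -0.59 -1; 0.24 0.257 -0.08 0.023 -0.788 -0.732 -1"

```text
clock: 0.65
eef_pos: [0.3559, -0.3691, 0.1911]
tool_rot: [0.037, 0.958, -0.096, 0.269]
wrist_force: [0.6, 0.1, -0.6]
grip_width: 0.0124
grasp_force: 0.0
```

Emit:
jog_arm:
  commands: "0 0 0 0 0 0 -1; 0 0 0 0 0 0 -1; 0 0 0 0 0 0 -1; 0 0 0 0 0 0 -1; 0 0 0 0 0 0 -1"

```text
clock: 1.15
eef_pos: [0.355, -0.3713, 0.1919]
tool_rot: [0.037, 0.959, -0.094, 0.267]
wrist_force: [0.7, 0.0, 0.6]
grip_width: -0.0003
grasp_force: 0.0
```

Run:
```python
from h import *
b=np.deg2rad(55);T=tool(JIG[1],b)
plan([(np.array(t),T) for t in((.4252,-.2866,.15),(.4445,-.2919,.05),(.5024,-.3076,.05))]); print(env.read_state()["qpos"])
```

```text
shift [ 0.0702  0.0847 -0.0419] turn [ 0.0074 -0.0885 -0.0813] | target [ 0.4252 -0.2866  0.15  ] deg 5.4
shift [ 0.0895  0.0794 -0.1419] turn [ 0.0074 -0.0885 -0.0813] | target [ 0.4445 -0.2919  0.05  ] deg 5.4
shift [ 0.1474  0.0637 -0.1419] turn [ 0.0074 -0.0885 -0.0813] | target [ 0.5024 -0.3076  0.05  ] deg 5.4
[-1.35298018 -0.16682952  2.14164053  0.58924283  0.99397789  0.12745682]
```

Emit:
jog_arm:
  commands: "0.03 0.04 -0.01 0.004 -0.045 -0.04 -1; 0.06 0.07 -0.04 0.007 -0.088 -0.081 -1; 0.085 0.079 -0.08 0.007 -0.088 -0.081 -1; 0.09 0.079 -0.12 0.007 -0.088 -0.081 -1; 0.09 0.079 -0.138 0.007 -0.088 -0.081 -1"

```text
clock: 1.65
eef_pos: [0.445, -0.2888, 0.0496]
tool_rot: [0.037, 0.946, -0.125, 0.296]
wrist_force: [0.6, 0.5, -0.1]
grip_width: -0.0001
grasp_force: 0.0
```

Emit:
jog_arm:
  commands: "0 0 0 0 0 0 -1; 0 0 0 0 0 0 -1"

```text
clock: 1.85
eef_pos: [0.4453, -0.2913, 0.0531]
tool_rot: [0.039, 0.945, -0.126, 0.298]
wrist_force: [0.3, -0.2, 0.0]
grip_width: -0.0002
grasp_force: 0.0
```

Run:
```python
from h import *
b=np.deg2rad(55);T=tool(JIG[1],b)
plan([(np.array(t),T) for t in((.4445,-.2919,.05),(.5024,-.3076,.05))]); print(env.read_state()["qpos"])
im=get_image("wrist");save(im,"w1")
im=get_image("scene");o=cv2.resize(im["pixels"][110:260,50:250,::-1],(800,600),interpolation=cv2.INTER_CUBIC);cv2.imwrite("pics/s1.png",o)
```

```text
shift [-0.0008 -0.0006 -0.0031] turn [-0.0028 -0.0004 -0.0006] | target [ 0.4445 -0.2919  0.05  ] deg 0.1
shift [ 0.0571 -0.0163 -0.0031] turn [-0.0028 -0.0004 -0.0006] | target [ 0.5024 -0.3076  0.05  ] deg 0.1
[-1.06747348  0.12319688  2.26519902  0.99009781  0.51689895 -0.0563705 ]
```

View pics/s1.png

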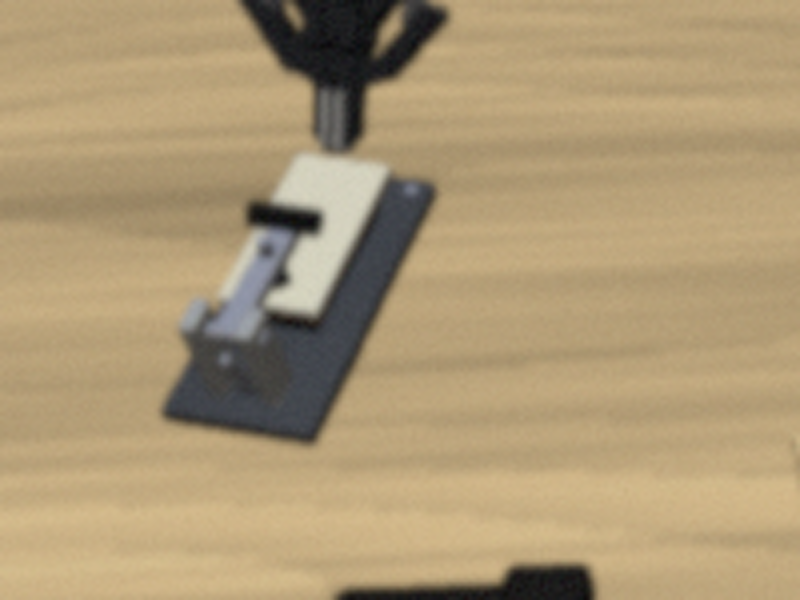

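The closed fingers (tip at about (338,150) in the crop) point straight along the jig at the bar (285,215), just off the tile's end. Next I slide them under the bar.

Emit:
jog_arm:
  commands: "0.014 -0.004 -0.003 0 0 0 -1; 0.028 -0.008 -0.003 0 0 0 -1; 0.042 -0.012 -0.003 0 0 0 -1; 0.057 -0.016 -0.003 0 0 0 -1; 0.057 -0.016 -0.003 0 0 0 -1"

```text
clock: 2.45
eef_pos: [0.5026, -0.3072, 0.0508]
tool_rot: [0.039, 0.945, -0.125, 0.298]
wrist_force: [-0.6, 0.1, -0.6]
grip_width: -0.0001
grasp_force: 0.5
```

Emit:
jog_arm:
  commands: "0.0012 -0.0003 0.008 0 0 0 -1; 0.003 -0.001 0.016 0 0 0 -1; 0.006 -0.002 0.0233 0 0 0 -1; 0.009 -0.0025 0.0305 0 0 0 -1; 0.009 -0.0025 0.0305 0 0 0 -1"

```text
clock: 2.95
eef_pos: [0.51, -0.3087, 0.0811]
tool_rot: [0.039, 0.946, -0.126, 0.297]
wrist_force: [-8.8, 3.0, 0.2]
grip_width: 0.0
grasp_force: 3.7
```

Emit:
jog_arm:
  commands: "0.004 -0.001 0.007 0 0 0 -1; 0.009 -0.0025 0.0133 0 0 0 -1; 0.014 -0.004 0.019 0 0 0 -1; 0.02 -0.0055 0.0245 0 0 0 -1; 0.026 -0.007 0.029 0 0 0 -1"

```text
clock: 3.45
eef_pos: [0.5347, -0.3156, 0.1133]
tool_rot: [0.039, 0.946, -0.124, 0.298]
wrist_force: [-65.0, 30.9, 76.5]
grip_width: -0.0002
grasp_force: 52.0
```

Emit:
jog_arm:
  commands: "0.007 -0.002 0.004 0 0 0 -1; 0.014 -0.004 0.0075 0 0 0 -1; 0.021 -0.006 0.01 0 0 0 -1; 0.021 -0.006 0.01 0 0 0 -1; 0.021 -0.006 0.01 0 0 0 -1"

```text
clock: 3.95
eef_pos: [0.5586, -0.3229, 0.1219]
tool_rot: [0.04, 0.945, -0.126, 0.299]
wrist_force: [-0.8, 0.7, -0.4]
grip_width: 0.0001
grasp_force: 0.0
```

Run:
```python
from h import *
im=get_image("scene");o=cv2.resize(im["pixels"][110:260,50:250,::-1],(600,450),interpolation=cv2.INTER_CUBIC);cv2.imwrite("pics/s2.png",o)
print(env.read_state()["qpos"],env.read_state()["wrist_force"])
```

```text
[-0.87762778  0.18357677  1.99110645  0.68162602  0.5524408   0.44410542] [-0.45091034  0.36110872  0.40200285]
```

View pics/s2.png

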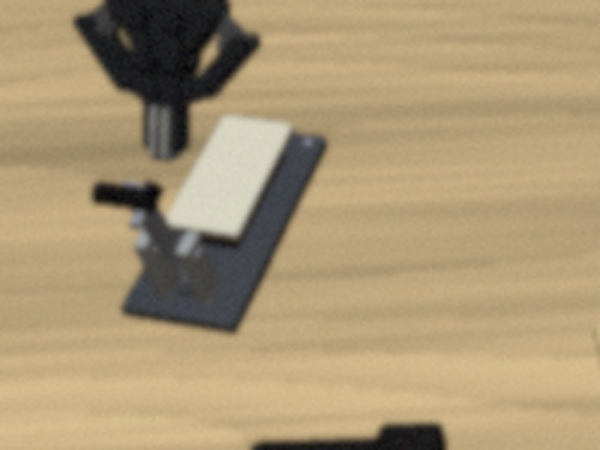

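The arm stands open (bar upright at about (125,193), cheeks at (185,250)) and the tile is free. I'll back off, turn the tool vertical and open it, then remeasure the tile.

Run:
```python
from h import *
p,R=cur()
plan([(p+[-.06,.016,.08],tool(JIG[1],np.pi/2))])
im=get_image("top");px=im["pixels"].astype(int);g=px.sum(-1)
m=((g>330)&(abs(px[...,0]-px[...,2])<60)).astype(np.uint8);m[:195]=0;m[275:]=0;m[:,:370]=0;m[:,430:]=0
cs,_=cv2.findContours(m,cv2.RETR_EXTERNAL,cv2.CHAIN_APPROX_NONE);c=max(cs,key=cv2.contourArea).reshape(-1,2);print(rect(cast(im,c,.042)))
```

```text
shift [-0.06   0.016  0.08 ] turn [ 2.032e-01  7.515e-01 -5.000e-04] | target [ 0.498  -0.3064  0.2006] deg 35.0
(array([ 498.2, -307.7]), array([ 58.3, 118.5]), 75.63)
```

Emit:
jog_arm:
  commands: "-0.03 0.008 0.03 0 0 0 -1; -0.06 0.016 0.08 0 0 0 -1; -0.06 0.016 0.08 0 0 0 -1"

```text
clock: 4.35
eef_pos: [0.4973, -0.3072, 0.203]
tool_rot: [0.041, 0.945, -0.126, 0.299]
wrist_force: [0.7, -1.4, 1.3]
grip_width: 0.0004
grasp_force: 0.0
```

Emit:
jog_arm:
  commands: "0 0 0 0.05 0.15 0 1; 0 0 0 0.09 0.3 0 1; 0 0 0 0.13 0.45 0 1; 0 0 0 0.165 0.6 0 1; 0 0 0 0.203 0.752 0 1"

```text
clock: 4.85
eef_pos: [0.4977, -0.3063, 0.1992]
tool_rot: [-0.0, 0.991, -0.133, -0.003]
wrist_force: [0.8, 0.4, 0.2]
grip_width: 0.0724
grasp_force: 0.0
```

Emit:
jog_arm:
  commands: "0 0 0 0 0 0 1; 0 0 0 0 0 0 1; 0 0 0 0 0 0 1; 0 0 0 0 0 0 1"

```text
clock: 5.25
eef_pos: [0.4971, -0.3057, 0.1991]
tool_rot: [-0.001, 0.991, -0.133, -0.0]
wrist_force: [-0.7, -0.3, 0.3]
grip_width: 0.0854
grasp_force: 0.0
```

Run:
```python
from h import *
plan([(np.array([.4982,-.3077,z]),tool(np.deg2rad(-14.7),np.pi/2)) for z in(.1,.024)]);s=env.read_state();print(s["grip_width"],s["qpos"])
```

```text
shift [ 0.0011 -0.002  -0.0991] turn [-0.002  -0.0007  0.0122] | target [ 0.4982 -0.3077  0.1   ] deg 0.6
shift [ 0.0011 -0.002  -0.1751] turn [-0.002  -0.0007  0.0122] | target [ 0.4982 -0.3077  0.024 ] deg 0.6
0.08540678288845271 [-7.55067342e-01  2.30274062e-01  1.61557851e+00  8.33057937e-04
  1.29720183e+00  1.08161752e+00]
```

Emit:
jog_arm:
  commands: "0.001 -0.002 -0.04 0 0 0.012 1; 0.001 -0.002 -0.08 0 0 0.012 1; 0.001 -0.002 -0.12 0 0 0.012 1; 0.001 -0.002 -0.15 0 0 0.012 1; 0.001 -0.002 -0.175 0 0 0.012 1"

```text
clock: 5.75
eef_pos: [0.4977, -0.3074, 0.0226]
tool_rot: [-0.001, 0.992, -0.128, -0.001]
wrist_force: [-0.6, 0.1, 0.5]
grip_width: 0.0852
grasp_force: 0.0
```

Emit:
jog_arm:
  commands: "0 0 0 0 0 0 1; 0 0 0 0 0 0 0; 0 0 0 0 0 0 -1; 0 0 0 0 0 0 -1; 0 0 0 0 0 0 -1"

```text
clock: 6.25
eef_pos: [0.5004, -0.3093, 0.0268]
tool_rot: [0.001, 0.992, -0.128, 0.001]
wrist_force: [-1.3, -0.5, 5.6]
grip_width: 0.0582
grasp_force: 65.7
```

Emit:
jog_arm:
  commands: "0 0 0.02 0 0 0 -1; 0 0 0.04 0 0 0 -1; 0 0 0.08 0 0 0 -1; 0 0 0.12 0 0 0 -1; 0 0 0.12 0 0 0 -1"

```text
clock: 6.75
eef_pos: [0.5024, -0.3109, 0.1518]
tool_rot: [0.003, 0.992, -0.127, 0.004]
wrist_force: [0.4, -1.3, -1.5]
grip_width: 0.0586
grasp_force: 65.1
```

Run:
```python
from h import *
p,R=cur(); print(p,env.read_state()["grip_width"],env.read_state()["wrist_force"])
im=get_image("top");P=pts(im);px=im["pixels"].astype(int);g=px.sum(-1)
im2=get_image("wrist");save(im2,"w2")
plan([(W(STOP,[-.063,0,.15]),tool(STOP[1],np.pi/2)),(W(STOP,[-.063,0,.025]),tool(STOP[1],np.pi/2))])
```

```text
[ 0.5024194  -0.31089232  0.15179642] 0.05864804057012398 [ 0.43636322 -1.34423949 -1.51116364]
shift [0.0804 0.3213 0.004 ] turn [0.001  0.0018 0.4745] | target [0.5801 0.0128 0.15  ] deg 21.4
shift [ 0.0804  0.3213 -0.121 ] turn [0.001  0.0018 0.4745] | target [0.5801 0.0128 0.025 ] deg 21.4
```

View pics/w2.png

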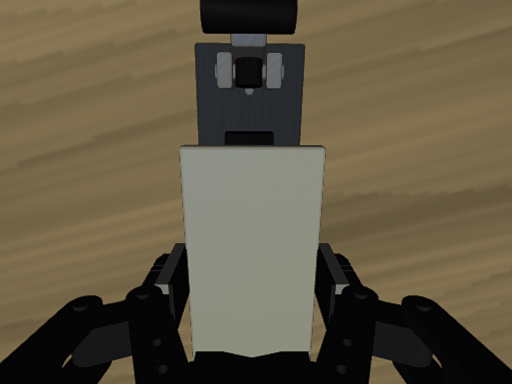

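The wrist view shows the tile held squarely between the fingers, its front edge at row 147, and the open hold-down arm beyond it. I carry it to above the stop.

Emit:
jog_arm:
  commands: "0.01 0.045 0 0 0 0.095 -1; 0.02 0.09 0 0 0 0.19 -1; 0.03 0.135 0 0 0 0.285 -1; 0.04 0.18 0 0 0 0.38 -1; 0.05 0.22 0 0 0 0.474 -1"

```text
clock: 7.35
eef_pos: [0.5477, -0.0852, 0.1422]
tool_rot: [-0.001, 0.998, 0.06, -0.003]
wrist_force: [0.5, 0.0, -2.0]
grip_width: 0.0585
grasp_force: 65.1
```

Emit:
jog_arm:
  commands: "0.005 0.045 0 0 0 0 -1; 0.015 0.09 0 0 0 0 -1; 0.02 0.1 0 0 0 0 -1; 0.02 0.1 0 0 0 0 -1; 0.02 0.1 0 0 0 0 -1"

```text
clock: 7.85
eef_pos: [0.5682, 0.0115, 0.143]
tool_rot: [-0.0, 0.998, 0.058, -0.002]
wrist_force: [0.5, -0.1, -1.5]
grip_width: 0.0585
grasp_force: 65.2
```

Run:
```python
from h import *
p,R=cur(); print(p,R.as_matrix()[:,2])
im=get_image("wrist");px=im["pixels"].astype(int);P=pts(im)
m=(px.sum(-1)>330)&(abs(px[...,0]-px[...,2])<60)
m=cv2.morphologyEx(m.astype(np.uint8),cv2.MORPH_OPEN,np.ones((5,5)))
n,l,s,c=cv2.connectedComponentsWithStats(m);k=1+s[1:,4].argmax();Q=P[l==k]
Q=Q[(np.linalg.norm(Q-p,axis=1)<.15)]
cen=np.median(Q,0);u,sv,v=np.linalg.svd(Q-Q.mean(0),full_matrices=False);print(len(Q),"normal",v[2],"z range",np.percentile(Q[:,2],[2,50,98]))
print("rect",rect(Q))
loc=Ro.from_euler('z',-STOP[1]).apply(Q-STOP[0]);print("stop-frame x max/min",np.percentile(loc[:,0],[.2,99.8]),"y",np.percentile(loc[:,1],[.5,99.5]))
plan([(W(STOP,[-.063,0,.025]),tool(STOP[1],np.pi/2))])
im=get_image("top");P=pts(im);px=im["pixels"].astype(int)
m=(px[...,2]-px[...,0]>25);m[:,:215]=0;m[:,280:]=0;m[:130]=0;m[185:]=0
c=max(cv2.findContours(m.astype(np.uint8),0,1)[0],key=cv2.contourArea).reshape(-1,2);print("fence",rect(cast(im,c,.09)))
```

```text
[0.5681748  0.01153035 0.14296932] [-4.15847542e-03  6.01404681e-04 -9.99991173e-01]
26720 normal [ 0.00483081 -0.00110465  0.99998772] z range [0.15555659 0.15679663 0.15796793]
rect (array([571.5,  12.9]), array([106.2,  59.5]), 6.41)
stop-frame x max/min [-0.12224086 -0.01882583] y [-0.02800263  0.03012809]
shift [ 0.0118  0.0019 -0.1182] turn [-0.0008 -0.0047  0.0018] | target [0.5801 0.0128 0.025 ] deg 0.2
fence (array([610.5, -32.3]), array([0., 0.]), 0.0)
```

Emit:
jog_arm:
  commands: "0.015 0.001 -0.03 0 0 0 -1; 0.015 0.001 -0.06 0 0 0 -1; 0.015 0.001 -0.09 0 0 0 -1; 0.015 0.001 -0.105 0 0 0 -1; 0.015 0.001 -0.113 0 0 0 -1"

```text
clock: 8.45
eef_pos: [0.5829, 0.0121, 0.0295]
tool_rot: [-0.001, 0.998, 0.057, -0.002]
wrist_force: [0.5, 0.6, -1.7]
grip_width: 0.0583
grasp_force: 65.2
```

Emit:
jog_arm:
  commands: "0 0 0 0 0 0 -1; 0 0 -0.002 0 0 0 -1; 0 0 -0.002 0 0 0 -1"

```text
clock: 8.75
eef_pos: [0.5851, 0.0128, 0.0305]
tool_rot: [-0.0, 0.998, 0.058, 0.0]
wrist_force: [1.0, -0.5, -1.0]
grip_width: 0.058
grasp_force: 65.2
```

Run:
```python
from h import *
p,R=cur(); print(p,env.read_state()["wrist_force"])
im=get_image("wrist");px=im["pixels"].astype(int);P=pts(im)
m=(px.sum(-1)>300)&(abs(px[...,0]-px[...,2])<60)&(np.linalg.norm(P-p,axis=-1)<.15)&(P[...,2]>.02)
Q=P[m];loc=Ro.from_euler('z',-STOP[1]).apply(Q-STOP[0]);print(len(Q),np.median(Q[:,2]),np.percentile(loc[:,0],[.2,99.8]),np.percentile(loc[:,1],[.5,99.5]))
```

```text
[0.58505275 0.01284761 0.03047357] [ 1.01638576 -0.49329841 -0.98380537]
30225 0.04436880867524062 [-0.10562553  0.04772324] [-0.02913723  0.02985608]
```

Not yet in contact (tile top 44 mm); it has 3 to 4 mm to go.

Emit:
jog_arm:
  commands: "0 0 -0.002 0 0 0 -1; 0 0 -0.004 0 0 0 -1; 0 0 -0.005 0 0 0 -1; 0 0 -0.005 0 0 0 -1"

```text
clock: 9.2
eef_pos: [0.5842, 0.0132, 0.0248]
tool_rot: [-0.0, 0.998, 0.058, -0.001]
wrist_force: [-2.0, 1.4, 4.0]
grip_width: 0.0585
grasp_force: 65.8
```

Contact (4 N up). Release, raise, back off.

Emit:
jog_arm:
  commands: "0 0 0 0 0 0 0.6; 0 0 0 0 0 0 1; 0 0 0 0 0 0 1; 0 0 0 0 0 0 1"

```text
clock: 9.6
eef_pos: [0.584, 0.0131, 0.0241]
tool_rot: [-0.0, 0.998, 0.058, -0.001]
wrist_force: [-0.2, -0.5, -0.1]
grip_width: 0.0857
grasp_force: 0.0
```

Emit:
jog_arm:
  commands: "0 0 0.03 0 0 0 1; 0 0 0.07 0 0 0 1; -0.03 -0.004 0.11 0 0 0 1; -0.08 -0.01 0.13 0 0 0 1; -0.1 -0.01 0.13 0 0 0 0"

```text
clock: 10.1
eef_pos: [0.4833, 0.0027, 0.1567]
tool_rot: [0.0, 0.998, 0.058, 0.001]
wrist_force: [0.4, 0.4, -0.7]
grip_width: 0.0736
grasp_force: 0.0
```

Run:
```python
from h import *
im=get_image("scene");P=pts(im);px=im["pixels"].astype(int)
m=((px.sum(-1)>330)&(abs(px[...,0]-px[...,2])<70)&(abs(P[...,0]-.58)<.1)&(abs(P[...,1]-.01)<.07)&(P[...,2]>.02)&(P[...,2]<.07)).astype(np.uint8)
Q=P[m>0];loc=Ro.from_euler('z',-STOP[1]).apply(Q-STOP[0]);print(len(Q),np.median(Q[:,2]),rect(Q),np.percentile(loc[:,0],[.5,99.5]),np.percentile(loc[:,1],[.5,99.5]))
im=get_image("top");o=cv2.resize(im["pixels"][120:240,190:310,::-1],(480,480),interpolation=cv2.INTER_CUBIC);cv2.imwrite("pics/t3.png",o)
print(cur()[0],env.read_state()["qpos"])
```

```text
886 0.03894975041678614 (array([601.6,  16.7]), array([160.1,  69. ]), 5.23) [-0.12068247  0.03373742] [-0.03169202  0.02817519]
[0.48175665 0.00334222 0.1547063 ] [-2.40274511e-01  5.94197853e-02  1.90710314e+00  3.03833179e-04
  1.17720215e+00  1.21431815e+00]
```

The tile lies on the block, spanning x -121 to -1 mm in the stop frame, against the fence. Next, the tipping path with closed fingers at 45°.

```bash
cat >> h.py <<'E'
def tip(phi,s=16,b=45):
    f=np.deg2rad(phi);K=np.array([min(-1,10*(.255*np.cos(f)-np.sin(f))),30.]) if phi<90 else np.array([0,30.])-10*np.array([np.sin(f),np.cos(f)])
    E=K+120*np.array([-np.cos(f),np.sin(f)])
    d=np.array([.7071,-.7071]) if phi<45 else np.array([np.cos(f),-np.sin(f)])
    t=E+s*d-11*np.array([.7071,.7071]);return np.array([t[0],-1,t[1]])/1000
E
python3 - <<'E'
from h import *
T=tool(STOP[1],np.pi/4)
plan([(W(STOP,[-.18,-.001,.10]),T),(W(STOP,[-.18,-.001,.012]),T),(W(STOP,tip(0)+[-.008,0,0]),T)])
p0=W(STOP,tip(0))
for f in range(0,108,4): print(f,np.round(W(STOP,tip(f))-p0,4),np.round(tip(f),4))
E
```

```text
shift [-0.0177 -0.0051 -0.0547] turn [ 1.153e-01 -9.958e-01  5.000e-04] | target [ 0.464  -0.0018  0.1   ] deg 45.1
shift [-0.0177 -0.0051 -0.1427] turn [ 1.153e-01 -9.958e-01  5.000e-04] | target [ 0.464  -0.0018  0.012 ] deg 45.1
shift [ 0.0365  0.0012 -0.1438] turn [ 1.153e-01 -9.958e-01  5.000e-04] | target [0.5182 0.0046 0.0109] deg 45.1
0 [0. 0. 0.] [-0.1175 -0.001   0.0109]
4 [0.0003 0.     0.0084] [-0.1172 -0.001   0.0193]
8 [0.0012 0.0001 0.0167] [-0.1163 -0.001   0.0276]
12 [0.0026 0.0003 0.0249] [-0.1148 -0.001   0.0359]
16 [0.0046 0.0005 0.0331] [-0.1128 -0.001   0.044 ]
20 [0.0072 0.0008 0.041 ] [-0.1103 -0.001   0.052 ]
24 [0.0096 0.0011 0.0488] [-0.1078 -0.001   0.0597]
28 [0.0125 0.0015 0.0563] [-0.1049 -0.001   0.0672]
32 [0.016  0.0019 0.0636] [-0.1014 -0.001   0.0745]
36 [0.02   0.0023 0.0705] [-0.0974 -0.001   0.0814]
40 [0.0244 0.0029 0.0771] [-0.0929 -0.001   0.088 ]
44 [0.0294 0.0034 0.0834] [-0.0879 -0.001   0.0943]
48 [0.0341 0.004  0.0886] [-0.0831 -0.001   0.0995]
52 [0.0391 0.0046 0.0933] [-0.0781 -0.001   0.1042]
56 [0.0444 0.0052 0.0975] [-0.0728 -0.001   0.1084]
60 [0.05   0.0059 0.1014] [-0.0672 -0.001   0.1123]
64 [0.0558 0.0066 0.1048] [-0.0612 -0.001   0.1157]
68 [0.062  0.0073 0.1077] [-0.0551 -0.001   0.1186]
72 [0.0684 0.008  0.1102] [-0.0486 -0.001   0.1211]
76 [0.0749 0.0088 0.1122] [-0.042  -0.001   0.1231]
80 [0.0817 0.0096 0.1137] [-0.0352 -0.001   0.1246]
84 [0.0885 0.0104 0.1147] [-0.0283 -0.001   0.1257]
88 [0.0955 0.0112 0.1153] [-0.0213 -0.001   0.1262]
92 [0.1026 0.0121 0.1156] [-0.0141 -0.001   0.1265]
96 [0.1099 0.0129 0.1158] [-0.0069 -0.001   0.1267]
100 [0.1171 0.0138 0.1155] [ 0.0004 -0.001   0.1264]
104 [0.1243 0.0146 0.1146] [ 0.0077 -0.001   0.1256]
```

Emit:
jog_arm:
  commands: "-0.004 -0.001 0 0.022 -0.19 0 -1; -0.008 -0.002 -0.01 0.044 -0.38 0 -1; -0.012 -0.003 -0.02 0.066 -0.57 0 -1; -0.015 -0.004 -0.04 0.088 -0.76 0 -1; -0.018 -0.005 -0.055 0.11 -0.95 0 -1"

```text
clock: 10.7
eef_pos: [0.4697, 0.0055, 0.1103]
tool_rot: [-0.03, 0.951, 0.062, 0.302]
wrist_force: [0.3, 0.6, 0.2]
grip_width: -0.0002
grasp_force: 0.0
```

Emit:
jog_arm:
  commands: "0 0 0 0.0053 -0.046 0 -1; 0 0 0 0.0053 -0.046 0 -1; 0 0 0 0.0053 -0.046 0 -1"

```text
clock: 11.0
eef_pos: [0.471, 0.0051, 0.1114]
tool_rot: [-0.031, 0.945, 0.062, 0.318]
wrist_force: [0.4, -0.2, 0.1]
grip_width: -0.0002
grasp_force: 0.0
```

Run:
```python
from h import *
T=tool(STOP[1],np.pi/4)
plan([(W(STOP,[-.18,-.001,.014]),T),(W(STOP,tip(0)+[-.01,0,.002]),T)]);s=env.read_state();print(s["qpos"],s["grip_width"])
```

```text
shift [-0.007  -0.0069 -0.0974] turn [-0.0022 -0.1736 -0.0289] | target [ 0.464  -0.0018  0.014 ] deg 7.9
shift [ 0.0452 -0.0007 -0.0985] turn [-0.0022 -0.1736 -0.0289] | target [0.5162 0.0043 0.0129] deg 7.9
[-0.52517099 -0.25143007  2.45348085  0.81003742  0.56020725  0.29527653] -0.00016388428172571304
```

Emit:
jog_arm:
  commands: "0 -0.004 -0.03 0 -0.04 -0.007 -1; 0 -0.006 -0.06 0 -0.09 -0.014 -1; 0 -0.007 -0.085 0 -0.13 -0.02 -1; 0 -0.007 -0.097 0 -0.17 -0.029 -1; 0 -0.007 -0.097 0 -0.17 -0.029 -1"

```text
clock: 11.5
eef_pos: [0.4755, 0.0052, 0.0277]
tool_rot: [-0.036, 0.923, 0.06, 0.377]
wrist_force: [-0.1, -0.4, -0.6]
grip_width: 0.0
grasp_force: 0.0
```

Run:
```python
from h import *
T=tool(STOP[1],np.pi/4)
p,R=cur();print(p,"beta",np.rad2deg(np.arcsin(-R.as_matrix()[2,2])))
plan([(W(STOP,tip(0)+[-.01,0,.002]),T),(W(STOP,tip(0)),T)]);s=env.read_state();print(s["qpos"],s["wrist_force"])
```

```text
[0.47548015 0.00516614 0.02768155] beta 45.46965008943931
shift [ 0.0407 -0.0008 -0.0148] turn [-0.0252 -0.014  -0.0276] | target [0.5162 0.0043 0.0129] deg 1.8
shift [ 0.0507  0.0003 -0.0168] turn [-0.0252 -0.014  -0.0276] | target [0.5262 0.0055 0.0109] deg 1.8
[-0.59610664  0.13083995  2.51267352  1.79099182  0.51553404 -0.8136228 ] [-0.13258165 -0.40478308 -0.6146678 ]
```

Emit:
jog_arm:
  commands: "0.006 0 -0.008 -0.025 -0.014 -0.028 -1; 0.01 0 -0.015 -0.025 -0.014 -0.028 -1; 0.02 0 -0.015 -0.025 -0.014 -0.028 -1; 0.03 -0.001 -0.015 -0.025 -0.014 -0.028 -1; 0.04 -0.001 -0.015 -0.025 -0.014 -0.028 -1"

```text
clock: 12.0
eef_pos: [0.5159, 0.0045, 0.0135]
tool_rot: [-0.023, 0.922, 0.054, 0.382]
wrist_force: [-0.8, -0.1, 0.9]
grip_width: -0.0
grasp_force: 0.0
```

Run:
```python
from h import *
T=tool(STOP[1],np.pi/4)
p,R=cur();print(p,"beta",np.rad2deg(np.arcsin(-R.as_matrix()[2,2])))
plan([(W(STOP,tip(f)),T) for f in(0,4,10,16,24)]);s=env.read_state();print(s["qpos"],s["wrist_force"])
im=get_image("scene");o=cv2.resize(im["pixels"][130:260,200:350,::-1],(600,520),interpolation=cv2.INTER_CUBIC);cv2.imwrite("pics/s4.png",o)
```

```text
[0.51594731 0.00446686 0.01349113] beta 45.012423049734004
shift [ 0.0102  0.001  -0.0026] turn [-0.0012 -0.0004  0.0007] | target [0.5262 0.0055 0.0109] deg 0.1
shift [0.0105 0.0011 0.0058] turn [-0.0012 -0.0004  0.0007] | target [0.5264 0.0055 0.0193] deg 0.1
shift [0.012  0.0012 0.0183] turn [-0.0012 -0.0004  0.0007] | target [0.528  0.0057 0.0317] deg 0.1
shift [0.0148 0.0016 0.0305] turn [-0.0012 -0.0004  0.0007] | target [0.5308 0.006  0.044 ] deg 0.1
shift [0.0198 0.0022 0.0462] turn [-0.0012 -0.0004  0.0007] | target [0.5357 0.0066 0.0597] deg 0.1
[-0.48886836  0.25997892  2.41420399  2.03167915  0.46643117 -0.96190154] [-0.76916531 -0.12600847  0.88412843]
```

View pics/s4.png

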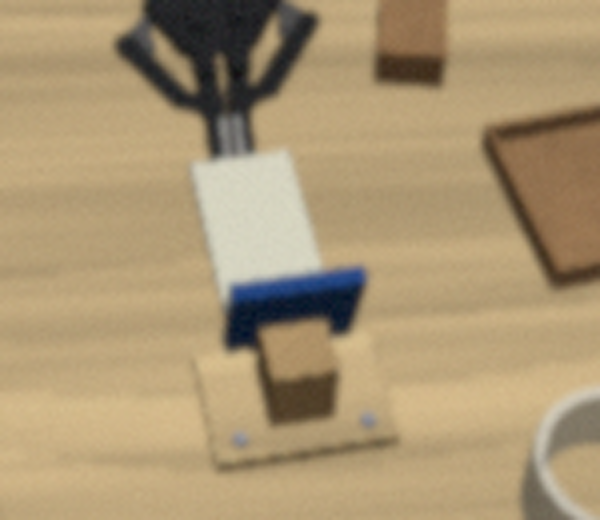

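The fingertips (232,155) sit under the tile's free end, a few mm to the -y side, and the tile's far end is at the blue fence. I'll contact and lift, nudging 2 mm to +y.

Emit:
jog_arm:
  commands: "0.005 0.003 -0.001 0 0 0 -1; 0.0105 0.003 -0.0015 0 0 0 -1; 0.011 0.003 0.006 0 0 0 -1; 0.0125 0.003 0.018 0 0 0 -1; 0.015 0.0035 0.0305 0 0 0 -1"

```text
clock: 12.55
eef_pos: [0.5281, 0.0086, 0.0428]
tool_rot: [-0.023, 0.923, 0.053, 0.38]
wrist_force: [0.2, 0.3, -1.2]
grip_width: 0.0005
grasp_force: 0.3
```

Run:
```python
from h import *
T=tool(STOP[1],np.pi/4)
p,R=cur();print(p)
plan([(W(STOP,tip(f)+[0,.003,0]),T) for f in(16,24,32,40,48)]);s=env.read_state();print(s["qpos"],s["wrist_force"])
im=get_image("scene");P=pts(im);px=im["pixels"].astype(int)
L=Ro.from_euler('z',-STOP[1]).apply((P-STOP[0]).reshape(-1,3)).reshape(P.shape)
m=(px.sum(-1)>300)&(abs(px[...,0]-px[...,2])<70)&(abs(L[...,0]+.06)<.07)&(abs(L[...,1])<.035)&(L[...,2]>.03)
Q=L[m];k=np.polyfit(Q[:,0],Q[:,2],1);print(len(Q),"tile slope deg",-np.rad2deg(np.arctan(k[0])),Q.min(0),Q.max(0))
```

```text
[0.52813083 0.00863847 0.04276298]
shift [0.0023 0.0004 0.0012] turn [-0.0026 -0.0051  0.002 ] | target [0.5304 0.009  0.044 ] deg 0.3
shift [0.0072 0.001  0.017 ] turn [-0.0026 -0.0051  0.002 ] | target [0.5354 0.0096 0.0597] deg 0.3
shift [0.0137 0.0017 0.0317] turn [-0.0026 -0.0051  0.002 ] | target [0.5418 0.0104 0.0745] deg 0.3
shift [0.0221 0.0027 0.0453] turn [-0.0026 -0.0051  0.002 ] | target [0.5502 0.0114 0.088 ] deg 0.3
shift [0.0318 0.0039 0.0567] turn [-0.0026 -0.0051  0.002 ] | target [0.5599 0.0125 0.0995] deg 0.3
[-0.45401826  0.16164824  2.39791753  1.83872651  0.40649231 -0.71536425] [ 0.18602952  0.26494291 -1.20572762]
1062 tile slope deg 14.06557926771379 [-0.12961075 -0.03430444  0.0310601 ] [0.00997348 0.02901491 0.07473163]
```

Emit:
jog_arm:
  commands: "0.005 0.0005 0.009 0 0 0 -1; 0.0085 0.001 0.017 0 0 0 -1; 0.012 0.0015 0.0245 0 0 0 -1; 0.015 0.002 0.0317 0 0 0 -1; 0.019 0.002 0.0385 0 0 0 -1"

```text
clock: 13.1
eef_pos: [0.5474, 0.0107, 0.0814]
tool_rot: [-0.023, 0.923, 0.053, 0.381]
wrist_force: [0.3, 0.8, -1.1]
grip_width: 0.0001
grasp_force: 0.3
```

```bash
cat >> h.py <<'E'
def chk(fs):
    T=tool(STOP[1],np.pi/4)
    p,R=cur();print(p)
    plan([(W(STOP,tip(f)+[0,.003,0]),T) for f in fs]);s=env.read_state();print(s["qpos"],s["wrist_force"])
    im=get_image("scene");P=pts(im);px=im["pixels"].astype(int)
    L=Ro.from_euler('z',-STOP[1]).apply((P-STOP[0]).reshape(-1,3)).reshape(P.shape)
    m=(px.sum(-1)>300)&(abs(px[...,0]-px[...,2])<70)&(abs(L[...,0]+.06)<.1)&(abs(L[...,1])<.035)&(L[...,2]>.03)
    Q=L[m];n=np.linalg.svd(Q-np.median(Q,0),full_matrices=False)[2][2];print(len(Q),"tile deg",np.rad2deg(np.arctan2(abs(n[0]),abs(n[2]))),n,Q.min(0),Q.max(0))
E
python3 -c "
from h import *
chk((36,44,52,60,68,76,84,92,100,104))"
```

```text
[0.54744582 0.01070956 0.08136081]
shift [-0.0017  0.0001  0.0001] turn [-0.0024 -0.0036  0.0012] | target [0.5458 0.0108 0.0814] deg 0.2
shift [0.0077 0.0012 0.0129] turn [-0.0024 -0.0036  0.0012] | target [0.5552 0.0119 0.0943] deg 0.2
shift [0.0174 0.0024 0.0228] turn [-0.0024 -0.0036  0.0012] | target [0.5649 0.0131 0.1042] deg 0.2
shift [0.0283 0.0036 0.0309] turn [-0.0024 -0.0036  0.0012] | target [0.5758 0.0144 0.1123] deg 0.2
shift [0.0403 0.0051 0.0373] turn [-0.0024 -0.0036  0.0012] | target [0.5878 0.0158 0.1186] deg 0.2
shift [0.0533 0.0066 0.0418] turn [-0.0024 -0.0036  0.0012] | target [0.6007 0.0173 0.1231] deg 0.2
shift [0.0669 0.0082 0.0443] turn [-0.0024 -0.0036  0.0012] | target [0.6143 0.0189 0.1257] deg 0.2
shift [0.081  0.0098 0.0451] turn [-0.0024 -0.0036  0.0012] | target [0.6284 0.0205 0.1265] deg 0.2
shift [0.0955 0.0115 0.045 ] turn [-0.0024 -0.0036  0.0012] | target [0.6429 0.0222 0.1264] deg 0.2
shift [0.1026 0.0124 0.0442] turn [-0.0024 -0.0036  0.0012] | target [0.6501 0.0231 0.1256] deg 0.2
[-0.42028617  0.06293219  2.3590795   1.53801464  0.37030328 -0.36232839] [ 0.33493251  0.80254867 -1.0698238 ]
1393 tile deg 26.02892455104872 [ 0.43857047 -0.03404326  0.89805178] [-0.15729616 -0.03499007  0.0303079 ] [0.03957195 0.03467043 0.1397462 ]
```

Emit:
jog_arm:
  commands: "0.0055 0.0006 0.0065 0 0 0 -1; 0.01 0.001 0.013 0 0 0 -1; 0.0145 0.0018 0.018 0 0 0 -1; 0.019 0.0024 0.0228 0 0 0 -1; 0.0245 0.003 0.0272 0 0 0 -1"

```text
clock: 13.65
eef_pos: [0.5719, 0.0137, 0.1082]
tool_rot: [-0.023, 0.923, 0.053, 0.381]
wrist_force: [-0.5, -0.7, -0.7]
grip_width: -0.0002
grasp_force: 0.3
```

```bash
python3 -c "
from h import *
chk((56,64,72,80,88,96,100,104))
im=get_image('scene');o=cv2.resize(im['pixels'][110:260,200:350,::-1],(600,600),interpolation=cv2.INTER_CUBIC);cv2.imwrite('pics/s5.png',o)"
```

```text
[0.57192543 0.01372529 0.10823439]
shift [-0.0018 -0.      0.0002] turn [-0.0027 -0.0038  0.0011] | target [0.5702 0.0137 0.1084] deg 0.2
shift [0.0097 0.0013 0.0075] turn [-0.0027 -0.0038  0.0011] | target [0.5816 0.015  0.1157] deg 0.2
shift [0.0222 0.0028 0.0129] turn [-0.0027 -0.0038  0.0011] | target [0.5942 0.0165 0.1211] deg 0.2
shift [0.0355 0.0043 0.0164] turn [-0.0027 -0.0038  0.0011] | target [0.6075 0.0181 0.1246] deg 0.2
shift [0.0494 0.006  0.0179] turn [-0.0027 -0.0038  0.0011] | target [0.6213 0.0197 0.1262] deg 0.2
shift [0.0637 0.0077 0.0185] turn [-0.0027 -0.0038  0.0011] | target [0.6357 0.0214 0.1267] deg 0.2
shift [0.071  0.0085 0.0181] turn [-0.0027 -0.0038  0.0011] | target [0.6429 0.0222 0.1264] deg 0.2
shift [0.0782 0.0094 0.0173] turn [-0.0027 -0.0038  0.0011] | target [0.6501 0.0231 0.1256] deg 0.2
[-0.38134577  0.03447554  2.29814903  1.32208623  0.3562316  -0.10139755] [-0.52119395 -0.69643445 -0.72805921]
1404 tile deg 45.108520901923114 [-0.70738664  0.05463577 -0.70471205] [-0.13480888 -0.03477412  0.03016134] [0.0398971  0.03465147 0.17284497]
```

View pics/s5.png

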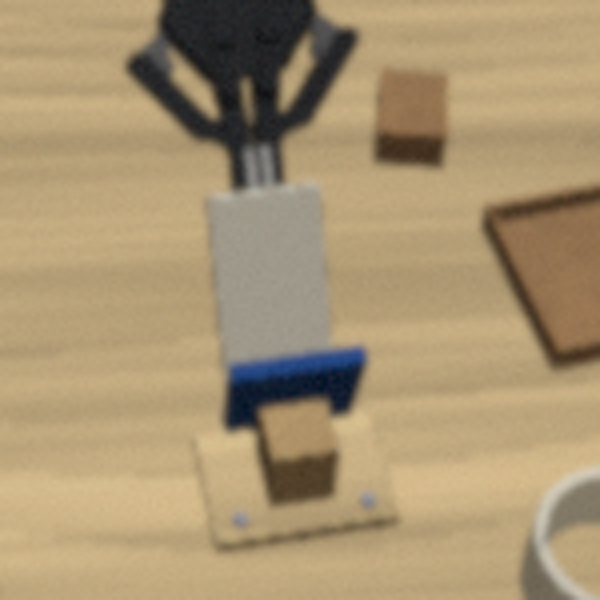

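The tile is tipping evenly: its top edge is at (265,190) on the fingers and its foot is behind the fence (295,360). I continue.

Emit:
jog_arm:
  commands: "0.0055 0.0006 0.004 0 0 0 -1; 0.0115 0.0013 0.0075 0 0 0 -1; 0.0175 0.002 0.0104 0 0 0 -1; 0.024 0.0028 0.013 0 0 0 -1; 0.0305 0.0036 0.015 0 0 0 -1"

```text
clock: 14.25
eef_pos: [0.6028, 0.0171, 0.1234]
tool_rot: [-0.023, 0.923, 0.053, 0.381]
wrist_force: [0.3, -0.2, -0.4]
grip_width: 0.0002
grasp_force: 0.1
```

Emit:
jog_arm:
  commands: "0.0055 0.0006 0.001 0 0 0 -1; 0.012 0.0014 0.002 0 0 0 -1; 0.018 0.0022 0.003 0 0 0 -1; 0.024 0.0028 0.0035 0 0 0 -1; 0.03 0.0035 0.0035 0 0 0 -1"

```text
clock: 14.75
eef_pos: [0.6333, 0.0205, 0.1273]
tool_rot: [-0.023, 0.923, 0.053, 0.381]
wrist_force: [-0.4, -0.2, 0.5]
grip_width: -0.0001
grasp_force: 0.0
```

```bash
python3 -c "
from h import *
chk((88,92,96,100,104))"
```

```text
[0.6332962  0.02050124 0.12728288]
shift [-0.012  -0.0008 -0.0011] turn [-0.002  -0.0027  0.0016] | target [0.6213 0.0197 0.1262] deg 0.2
shift [-0.0049  0.     -0.0008] turn [-0.002  -0.0027  0.0016] | target [0.6284 0.0205 0.1265] deg 0.2
shift [ 0.0024  0.0009 -0.0006] turn [-0.002  -0.0027  0.0016] | target [0.6357 0.0214 0.1267] deg 0.2
shift [ 0.0096  0.0017 -0.0009] turn [-0.002  -0.0027  0.0016] | target [0.6429 0.0222 0.1264] deg 0.2
shift [ 0.0168  0.0026 -0.0017] turn [-0.002  -0.0027  0.0016] | target [0.6501 0.0231 0.1256] deg 0.2
[-0.30588682  0.11952924  2.14657633  1.1440287   0.32414671  0.1407666 ] [-0.43489243 -0.1714312   0.45582207]
570 tile deg 52.9726337267687 [-0.79066835  0.13837002 -0.59640364] [-0.15032019 -0.03484217  0.03058736] [0.03791457 0.03473857 0.30419445]
```

Emit:
jog_arm:
  commands: "0.004 0.0005 0 0 0 0 -1; 0.008 0.001 0 0 0 0 -1; 0.012 0.0014 0 0 0 0 -1; 0.014 0.0016 0 0 0 0 -1"

```text
clock: 15.2
eef_pos: [0.6472, 0.022, 0.1273]
tool_rot: [-0.023, 0.923, 0.053, 0.381]
wrist_force: [-0.4, 0.2, 0.5]
grip_width: -0.0001
grasp_force: 0.0
```

Emit:
jog_arm:
  commands: "-0.03 -0.0035 0.01 0 0 0 -1; -0.08 -0.009 0.04 0 0 0 -1; -0.11 -0.012 0.08 0 0 0 -0.2; -0.13 -0.012 0.12 0 0 0 0; -0.13 -0.012 0.12 0 0 0 0"

```text
clock: 15.7
eef_pos: [0.5179, 0.0086, 0.2569]
tool_rot: [-0.019, 0.92, 0.054, 0.388]
wrist_force: [0.7, -1.4, 1.1]
grip_width: 0.0421
grasp_force: 0.0
```

```bash
python3 -c "
from h import *
print(cur()[0],env.read_state()['qpos'])
im=get_image('scene');im2=get_image('top');np.savez('pics/s6.npz',**im);np.savez('pics/t6.npz',**im2)
o=np.hstack([cv2.resize(im['pixels'][110:260,200:350,::-1],(400,400),interpolation=cv2.INTER_CUBIC),cv2.resize(im2['pixels'][120:240,190:310,::-1],(400,400),interpolation=cv2.INTER_CUBIC)]);cv2.imwrite('pics/s6.png',o)"
```

```text
[0.51794119 0.00859812 0.25692014] [-0.4699543  -0.48976991  2.33230878  0.65144107  0.69897048  0.60509089]
```

View pics/s6.png

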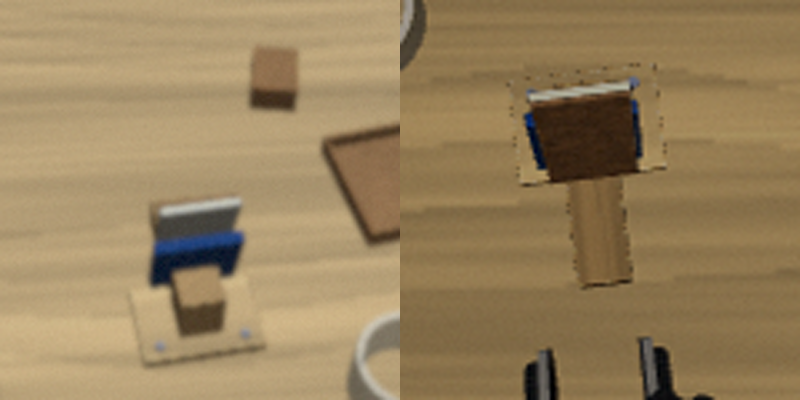

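The tile stands by itself: the scene crop shows its glazed face against the fence (195,220), and the top crop shows cork facing the robot with the top edge at (580,93). Now I measure it for the top-edge grasp.

Run:
```python
from h import *
for n in("t6","s6"):
    im=dict(np.load(f"pics/{n}.npz"));P=pts(im)
    L=Ro.from_euler('z',-STOP[1]).apply((P-STOP[0]).reshape(-1,3))
    m=(abs(L[:,0])<.07)&(abs(L[:,1])<.05)&(L[:,2]>.107)&(L[:,2]<.16)
    Q=L[m];print(n,len(Q),np.percentile(Q,[1,99],axis=0).round(4).tolist())
    for lo in np.arange(.107,.155,.006):
        q=Q[(Q[:,2]>=lo)&(Q[:,2]<lo+.006)]
        if len(q)>3: print(round(lo+.003,3),len(q),"x",np.percentile(q[:,0],[5,50,95]).round(4),"y",np.percentile(q[:,1],[3,97]).round(4), "yaw",np.polyfit(q[:,1],q[:,0],1)[0].round(3))
p,R=cur();c=.25
# tool: z along tile downwards, y = +normal(glaze side, +x), tilt about stop y
ex=np.array([np.cos(STOP[1]),np.sin(STOP[1]),0]);ez=np.array([0,0,1.])
z=-np.sin(c)*ex-np.cos(c)*ez; y=np.cos(c)*ex-np.sin(c)*ez
T=Ro.from_matrix(np.c_[np.cross(y,z),y,z])
print("alt yaw quarter"); plan([(W(STOP,[-.02,0,.26]),T)])
T2=Ro.from_matrix(np.c_[-np.cross(y,z),-y,z]);plan([(W(STOP,[-.02,0,.26]),T2)])
print(R.as_matrix())
```

```text
t6 409 [[0.0094, -0.0309, 0.1081], [0.0292, 0.0267, 0.1491]]
0.11 39 x [0.0091 0.0101 0.0113] y [-0.0279  0.0246] yaw -0.003
0.116 39 x [0.011  0.012  0.0129] y [-0.0279  0.0259] yaw 0.002
0.122 37 x [0.0127 0.0136 0.0148] y [-0.0306  0.0235] yaw -0.009
0.128 39 x [0.0139 0.0152 0.0168] y [-0.0288  0.0248] yaw 0.02
0.134 41 x [0.0151 0.0166 0.0181] y [-0.0309  0.0261] yaw -0.024
0.14 45 x [0.017  0.0183 0.0202] y [-0.0287  0.0252] yaw 0.002
0.146 164 x [0.0192 0.024  0.0288] y [-0.0295  0.0254] yaw -0.003
0.152 5 x [0.0201 0.0219 0.0255] y [-0.0248  0.0209] yaw 0.099
s6 378 [[0.0187, -0.0314, 0.1082], [0.0302, 0.0276, 0.1477]]
0.11 32 x [0.019 0.02  0.021] y [-0.0291  0.0224] yaw 0.005
0.116 38 x [0.0206 0.0218 0.0226] y [-0.031   0.0256] yaw 0.005
0.122 33 x [0.0221 0.0233 0.0243] y [-0.0296  0.025 ] yaw -0.001
0.128 46 x [0.0226 0.0247 0.0263] y [-0.0312  0.0255] yaw 0.031
0.134 43 x [0.0213 0.0266 0.0273] y [-0.0308  0.0263] yaw 0.054
0.14 34 x [0.0269 0.028  0.029 ] y [-0.0288  0.0244] yaw 0.012
0.146 152 x [0.0202 0.025  0.0296] y [-0.0293  0.0257] yaw 0.001
alt yaw quarter
shift [0.1053 0.0085 0.0091] turn [-0.6673  0.9631  2.0011] | target [0.6228 0.0179 0.26  ] deg 104.3
shift [0.1053 0.0085 0.0091] turn [ 0.4329  1.0859 -1.9996] | target [0.6228 0.0179 0.26  ] deg 104.2
[[ 0.69906477  0.11481237  0.70578082]
 [ 0.0825775  -0.99338407  0.07980629]
 [ 0.71027418  0.00249185 -0.70392072]]
```

```bash
cat >> h.py <<'E'
from scipy.optimize import least_squares
D=[([-1.44926,.181466,1.607881,0,1.353812,-.206258],[.18510674,-.54387732,.23048764]),
([-.75507,.230274,1.61558,.000833,1.2972,1.081618],[.4971,-.3057,.1991]),
([-.24027,.05942,1.9071,.000304,1.1772,1.214318],[.48175665,.00334222,.1547063]),
([-.596107,.13084,2.512674,1.790992,.515534,-.813623],[.47548,.005166,.027682]),
([-.4888684,.2599789,2.414204,2.0316792,.4664312,-.9619015],[.515947,.004467,.013491]),
([-.3813458,.0344755,2.298149,1.322086,.3562316,-.1013976],[.571925,.013725,.108234]),
([-.3058868,.1195292,2.1465763,1.1440287,.3241467,.1407666],[.633296,.020501,.127283]),
([-.46995,-.48977,2.332309,.651441,.69897,.605091],[.517941,.008598,.25692])]
def fk(q,k):
    A=Ro.from_euler('z',q[0]);B=Ro.from_euler('y',q[1]+q[2])
    R=A*B*Ro.from_euler('ZYZ',[q[3],q[4],q[5]])*Ro.from_euler('z',k[6])
    w=A.apply(np.array([k[0],0,k[1]])+Ro.from_euler('y',q[1]).apply([0,0,k[2]])+B.apply([k[3],0,k[4]]))
    return w+R.apply([0,0,k[5]]),R
K=least_squares(lambda k:np.concatenate([fk(q,k)[0]-p for q,p in D]+[[(k[6])*0]]),[0,.3,.4,0,.4,.25,0],method='trf').x
LO=np.array([-2.99,-.89,.3,-1.14,0,-3.12]);HI=np.array([2.99,2.07,2.58,4.28,2.63,3.12])
def ik(p,R,q0):
    f=lambda q:np.r_[(fk(q,K)[0]-p)*10,(fk(q,K)[1]*R.inv()).as_rotvec()]
    r=least_squares(f,np.clip(q0,LO+.01,HI-.01),bounds=(LO,HI));return r.x,np.abs(r.fun).max()
E
python3 - <<'E'
from h import *
print(K.round(4)); print([np.round((fk(q,K)[0]-p)*1000,1).tolist() for q,p in D])
p,R=cur();print(np.round((fk(env.read_state()["qpos"],K)[1].inv()*R).as_rotvec(),3))
E
```

```text
[-0.18    0.4655  0.6562  0.1889  0.6849  0.5554  3.8072]
[[-116.6, -17.1, -7.9], [-76.8, -89.3, -17.9], [-76.8, -102.4, -27.9], [-35.6, 19.3, 0.6], [-12.4, -18.9, -3.2], [9.9, -44.7, 9.9], [45.0, -65.8, 12.4], [-15.3, -20.8, 34.0]]
[ 0.    -0.    -2.236]
```

```bash
sed -i 's/w=A.apply(np.array(\[k\[0\],0,k\[1\]\])/w=A.apply(np.array([k[0],.118+k[6],k[1]])/; s/\*Ro.from_euler(.z.,k\[6\])/*Ro.from_euler("z",np.pi\/2)/; s/+\[\[(k\[6\])\*0\]\]//' h.py
python3 - <<'E'
from h import *
print(K.round(4)); print([np.round((fk(q,K)[0]-p)*1000,1).tolist() for q,p in D])
p,R=cur();q=env.read_state()["qpos"];print(np.round((fk(q,K)[1].inv()*R).as_rotvec(),3))
def R2(z,y): return Ro.from_matrix(np.c_[np.cross(y,z),y,z])
ez=np.array([0,0,1.])
def topgrip(c=.25):
    ex=np.array([np.cos(STOP[1]),np.sin(STOP[1]),0]);return R2(-np.sin(c)*ex-np.cos(c)*ez,np.cos(c)*ex-np.sin(c)*ez)
def lay(az,b,s):  # tool z az/b below horizontal, y(glaze)=s*down-ish
    e=np.array([np.cos(az),np.sin(az),0]);z=np.cos(b)*e-np.sin(b)*ez;y=-(np.sin(b)*e+np.cos(b)*ez);return R2(z,s*y)
for s in(1,-1):
  T=topgrip() if s==1 else topgrip()*Ro.from_euler('z',np.pi)
  for q0 in ([0,.2,1.7,0,1.3,0],[0,.2,1.7,0,1.3,2.8],[0,.2,1.7,3.1,1,0],[-.3,0,2,1.5,.6,0]):
    x,e=ik(W(STOP,[.0165,-.002,.116]),T,np.array(q0)); print("grip",s,x.round(2),round(e,4))
  for az,sd in((100.2,1),(-79.8,-1)):
    for b in(90,60,40,25,15):
      best=min((ik(W(TRAY,[0,sd*-.03,.03+.09*np.sin(np.deg2rad(b))]),lay(np.deg2rad(az),np.deg2rad(b),s),np.array(q0)) for q0 in([-.2,.2,1.7,1.5,1.3,0],[-.2,.2,1.7,0,1.3,1.5],[.3,.2,1.7,0,1.3,-1.5],[.5,.2,1.7,3,1.3,-1.5],[.5,.2,1.7,3.5,1.,2])),key=lambda r:r[1])
      print(s,az,b,best[0].round(2),round(best[1],4))
E
```

```text
[ 0.000e+00  3.134e-01  4.382e-01  8.550e-02  5.145e-01  3.189e-01
 -2.000e-04]
[[-0.0, -0.0, -0.0], [-0.0, 0.0, 0.0], [0.0, 0.0, -0.0], [-0.0, 0.0, 0.0], [0.0, 0.0, 0.0], [0.0, 0.0, -0.0], [0.0, 0.0, -0.0], [-0.0, 0.0, -0.0]]
[0. 0. 0.]
grip 1 [-0.12  0.65  1.23 -0.06  1.51 -0.23] 0.0
grip 1 [-0.12  0.65  1.23 -0.06  1.51 -0.23] 0.0
grip 1 [-0.15  0.24  2.1   4.21  0.    1.78] 1.0425
grip 1 [-0.12  0.65  1.23 -0.06  1.51 -0.23] 0.0
1 100.2 90 [ 0.23  0.32  1.67 -0.    1.15  1.63] 0.0
1 100.2 60 [-0.05  0.37  1.75  0.55  1.21  1.1 ] 0.0
1 100.2 40 [-0.2   0.54  1.74  0.82  1.37  0.81] 0.0
1 100.2 25 [-0.27  0.72  1.68  0.96  1.52  0.65] 0.0
1 100.2 15 [-0.3   0.87  1.63  1.04  1.63  0.57] 0.0
1 -79.8 90 [ 0.34  0.36  1.62 -0.    1.16 -1.41] 0.0
1 -79.8 60 [ 0.58  0.57  1.44 -0.49  1.37 -1.01] 0.0
1 -79.8 40 [ 0.69  0.79  1.3  -0.73  1.58 -0.86] 0.0
1 -79.8 25 [ 0.74  0.98  1.18 -0.89  1.74 -0.8 ] 0.0
1 -79.8 15 [ 0.76  1.11  1.09 -0.99  1.85 -0.78] 0.0
grip -1 [-0.12  0.65  1.23 -0.06  1.51  2.92] 0.0
grip -1 [-0.12  0.65  1.23 -0.06  1.51  2.92] 0.0
grip -1 [-0.15  0.24  2.1   3.92  0.   -1.08] 1.0425
grip -1 [-0.12  0.65  1.23 -0.06  1.51  2.92] 0.0
-1 100.2 90 [ 0.23  0.32  1.67 -0.    1.15 -1.52] 0.0
-1 100.2 60 [-0.05  0.37  1.75  0.55  1.21 -2.04] 0.0
-1 100.2 40 [-0.2   0.54  1.74  0.82  1.37 -2.33] 0.0
-1 100.2 25 [-0.27  0.72  1.68  0.96  1.52 -2.49] 0.0
-1 100.2 15 [-0.3   0.87  1.63  1.04  1.63 -2.57] 0.0
-1 -79.8 90 [ 0.34  0.36  1.62 -0.    1.16  1.73] 0.0
-1 -79.8 60 [ 0.58  0.57  1.44 -0.49  1.37  2.13] 0.0
-1 -79.8 40 [ 0.69  0.79  1.3  -0.73  1.58  2.28] 0.0
-1 -79.8 25 [ 0.74  0.98  1.18 -0.89  1.74  2.35] 0.0
-1 -79.8 15 [ 0.76  1.11  1.09 -0.99  1.85  2.37] 0.0
```

```bash
cat >> h.py <<'E'
ez=np.array([0,0,1.])
def R2(z,y): return Ro.from_matrix(np.c_[np.cross(y,z),y,z])
def topgrip(c=.25):
    ex=np.array([np.cos(STOP[1]),np.sin(STOP[1]),0]);return R2(-np.sin(c)*ex-np.cos(c)*ez,np.cos(c)*ex-np.sin(c)*ez)
def lay(az,b):
    e=np.array([np.cos(az),np.sin(az),0]);z=np.cos(b)*e-np.sin(b)*ez;return R2(z,-(np.sin(b)*e+np.cos(b)*ez))
G=W(STOP,[.0165,-.002,.116]);UP=np.array([.2456,.0289,.969]) # along +slope
E
echo
```

Emit:
jog_arm:
  commands: "0.01 0 0.01 -0.065 0.096 0.2 -0.06; 0.02 0 0.02 -0.13 0.19 0.4 -0.06; 0.03 0 0.03 -0.2 0.29 0.6 -0.06; 0.04 0.004 0.03 -0.26 0.38 0.8 -0.06; 0.05 0.004 0.03 -0.32 0.47 0.97 -0.06"

```text
clock: 16.3
eef_pos: [0.5671, 0.0143, 0.2743]
tool_rot: [-0.056, 0.902, 0.38, 0.198]
wrist_force: [-0.6, 0.7, -0.0]
grip_width: 0.0401
grasp_force: 0.0
```

```bash
python3 -c "
from h import *
plan([(G+.1*UP,topgrip())]);print(env.read_state()['qpos'],cur()[0])"
```

```text
shift [ 0.1167  0.0088 -0.0614] turn [-0.386   0.5462  1.1748] | target [0.6839 0.023  0.2129] deg 60.8
[-0.3930302  -0.07192836  1.83920449  0.38972745  1.19246329  0.26864822] [0.56713938 0.01427331 0.27432564]
```

Emit:
jog_arm:
  commands: "0.01 0 0 -0.062 0.087 0.188 -0.06; 0.02 0 0 -0.124 0.175 0.376 -0.06; 0.03 0 0 -0.185 0.262 0.564 -0.06; 0.04 0 0 -0.247 0.35 0.752 -0.06; 0.05 0 0 -0.3 0.43 0.92 -0.06"

```text
clock: 16.8
eef_pos: [0.6172, 0.0144, 0.2731]
tool_rot: [-0.079, 0.753, 0.653, -0.006]
wrist_force: [-0.0, -0.1, -0.2]
grip_width: 0.0398
grasp_force: 0.0
```

```bash
python3 -c "
from h import *
plan([(G+.1*UP,topgrip())]);print(env.read_state()['qpos'],cur()[0])"
```

```text
shift [ 0.0667  0.0087 -0.0602] turn [-0.1176  0.1567  0.3439] | target [0.6839 0.023  0.2129] deg 17.8
[-0.21343852  0.32672707  1.35210669  0.08467952  1.59764736 -0.07497513] [0.61720192 0.01435125 0.27307196]
```

Emit:
jog_arm:
  commands: "0.022 0.003 0 -0.05 0.06 0.14 -0.06; 0.045 0.006 -0.015 -0.09 0.12 0.26 -0.06; 0.067 0.009 -0.04 -0.118 0.157 0.344 -0.06; 0.067 0.009 -0.06 -0.118 0.157 0.344 -0.06; 0.067 0.009 -0.06 -0.118 0.157 0.344 -0.06"

```text
clock: 17.3
eef_pos: [0.6813, 0.0246, 0.2073]
tool_rot: [-0.086, 0.66, 0.74, -0.094]
wrist_force: [-0.3, 1.0, -0.1]
grip_width: 0.0402
grasp_force: 0.0
```

```bash
python3 -c "
from h import *
plan([(G+.1*UP,topgrip()),(G+.03*UP,topgrip()),(G,topgrip())]);print(cur()[0])"
```

```text
shift [ 0.0026 -0.0015  0.0056] turn [-0.0042 -0.0077  0.0038] | target [0.6839 0.023  0.2129] deg 0.4
shift [-0.0146 -0.0036 -0.0622] turn [-0.0042 -0.0077  0.0038] | target [0.6667 0.021  0.1451] deg 0.4
shift [-0.022  -0.0044 -0.0913] turn [-0.0042 -0.0077  0.0038] | target [0.6593 0.0201 0.116 ] deg 0.4
[0.68128189 0.02457166 0.20726077]
```

Emit:
jog_arm:
  commands: "0 -0.002 -0.01 0 0 0 -0.06; -0.005 -0.002 -0.03 0 0 0 -0.06; -0.011 -0.003 -0.05 0 0 0 -0.06; -0.011 -0.003 -0.05 0 0 0 -0.06; -0.011 -0.003 -0.05 0 0 0 -0.06"

```text
clock: 17.8
eef_pos: [0.6729, 0.0197, 0.1682]
tool_rot: [-0.08, 0.662, 0.74, -0.09]
wrist_force: [-0.0, 0.4, 0.2]
grip_width: 0.0404
grasp_force: 0.0
```

```bash
python3 -c "
from h import *
plan([(G,topgrip())]);p=cur()[0];print(p, Ro.from_euler('z',-STOP[1]).apply(p-STOP[0]))
im=get_image('wrist');save(im,'w7')
P=pts(im);L=Ro.from_euler('z',-STOP[1]).apply((P-STOP[0]).reshape(-1,3));Q=L[(abs(L[:,0]-.02)<.02)&(abs(L[:,1])<.045)&(L[:,2]>.14)&(L[:,2]<.152)];print(len(Q),np.percentile(Q,[2,50,98],axis=0))
im=get_image('top');P=pts(im);L=Ro.from_euler('z',-STOP[1]).apply((P-STOP[0]).reshape(-1,3));Q=L[(abs(L[:,0])<.04)&(abs(L[:,1])<.045)&(L[:,2]>.05)&(L[:,2]<.1)];print(len(Q))"
```

```text
shift [-0.0136  0.0005 -0.0522] turn [-0.0011  0.0114  0.0071] | target [0.6593 0.0201 0.116 ] deg 0.6
[0.67289992 0.01965427 0.16815261] [ 0.02993    -0.00406545  0.16815261]
1722 [[ 0.01963748 -0.02726357  0.14291123]
 [ 0.0246003   0.00351376  0.14534022]
 [ 0.02906046  0.03002021  0.14678583]]
4
```

View pics/w7.png

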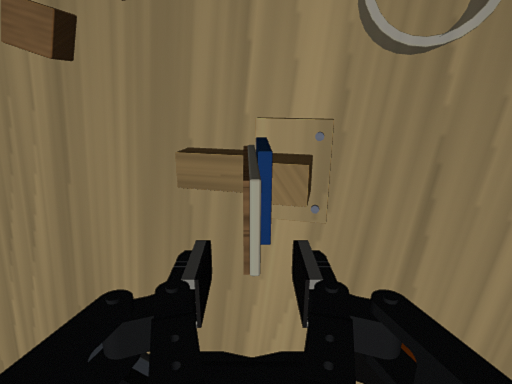

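The wrist view shows the tile's top edge (column 254) midway between the open pads (columns 205 and 300). Now I descend and close.

Emit:
jog_arm:
  commands: "-0.003 0 -0.013 0 0.01 0.006 -0.06; -0.007 0 -0.026 0 0.01 0.006 -0.06; -0.01 0.001 -0.039 0 0.01 0.006 -0.06; -0.0135 0.001 -0.052 0 0.01 0.006 -0.06; -0.0135 0.001 -0.052 0 0.01 0.006 -0.06"

```text
clock: 18.4
eef_pos: [0.6568, 0.0214, 0.1118]
tool_rot: [-0.085, 0.659, 0.741, -0.094]
wrist_force: [-0.8, 0.2, -0.7]
grip_width: 0.0399
grasp_force: 0.0
```

Emit:
jog_arm:
  commands: "0 0 0 0 0 0 -0.3; 0 0 0 0 0 0 -0.6; 0 0 0 0 0 0 -1; 0 0 0 0 0 0 -1; 0 0 0 0 0 0 -1"

```text
clock: 18.9
eef_pos: [0.6593, 0.0209, 0.1163]
tool_rot: [-0.083, 0.659, 0.741, -0.093]
wrist_force: [-3.0, -0.3, 6.1]
grip_width: 0.0089
grasp_force: 58.8
```

Emit:
jog_arm:
  commands: "0 0 0.02 0 0 0 -1; -0.005 0 0.05 0 0 0 -1; -0.02 0 0.09 0 0 0 -1; -0.035 0.01 0.13 0 0 0 -1; -0.05 0.02 0.15 0 0 0 -1"

```text
clock: 19.4
eef_pos: [0.6105, 0.041, 0.2691]
tool_rot: [-0.08, 0.66, 0.741, -0.091]
wrist_force: [0.1, -0.6, -1.2]
grip_width: 0.0091
grasp_force: 58.8
```

```bash
python3 -c "
from h import *
a=TRAY[1]+np.pi/2
p,R=cur();print(p,env.read_state()['grip_width'])
# tile in tool frame from wrist depth: glazed/cork visible? just check grip
plan([(W(TRAY,[-.003,.03,.24]),lay(a,np.deg2rad(b))) for b in(80,60)])"
```

```text
[0.61049223 0.0409758  0.26913845] 0.009114981400485151
shift [-0.0934  0.2644 -0.0291] turn [-0.0567 -0.0775 -1.9204] | target [0.5171 0.3054 0.24  ] deg 86.5
shift [-0.0934  0.2644 -0.0291] turn [ 0.2349  0.3155 -1.9077] | target [0.5171 0.3054 0.24  ] deg 87.7
```

Emit:
jog_arm:
  commands: "-0.01 0.025 0 -0.006 -0.008 -0.19 -1; -0.02 0.055 0 -0.011 -0.016 -0.38 -1; -0.03 0.085 0 -0.017 -0.023 -0.57 -1; -0.04 0.11 0 -0.022 -0.031 -0.76 -1; -0.047 0.13 -0.015 -0.028 -0.039 -0.95 -1"

```text
clock: 19.9
eef_pos: [0.5632, 0.1727, 0.2521]
tool_rot: [-0.092, 0.888, 0.448, -0.051]
wrist_force: [-0.0, -1.4, -2.7]
grip_width: 0.0093
grasp_force: 58.8
```

Emit:
jog_arm:
  commands: "-0.01 0.025 0 -0.006 -0.008 -0.19 -1; -0.02 0.055 0 -0.011 -0.016 -0.38 -1; -0.03 0.085 0 -0.017 -0.023 -0.57 -1; -0.04 0.11 0 -0.022 -0.031 -0.76 -1; -0.047 0.13 -0.01 -0.028 -0.039 -0.95 -1"

```text
clock: 20.4
eef_pos: [0.5156, 0.3027, 0.2415]
tool_rot: [-0.091, 0.991, 0.094, -0.006]
wrist_force: [0.2, 0.5, -1.7]
grip_width: 0.0093
grasp_force: 58.7
```

Run:
```python
from h import *
a=TRAY[1]+np.pi/2
p,R=cur();print(p,env.read_state()['qpos'],env.read_state()['grip_width'])
im=get_image("top");P=pts(im);L=Ro.from_euler('z',-TRAY[1]).apply((P-TRAY[0]).reshape(-1,3))
pl=Ro.from_euler('z',-TRAY[1]).apply(p-TRAY[0]);print("tcp tray",pl)
im=get_image("scene");P=pts(im).reshape(-1,3)
T=R.inv().apply(P-p)  # tool frame
m=(abs(T[:,0])<.06)&(abs(T[:,1])<.03)&(T[:,2]>.015)&(T[:,2]<.13);Q=T[m];print(len(Q),np.percentile(Q,[1,50,99],axis=0).round(4), np.linalg.svd(Q-Q.mean(0),full_matrices=False)[2][2].round(3))
plan([(W(TRAY,[-.003,.02,.2]),lay(a,np.deg2rad(60)))])
```

```text
[0.51562671 0.30271842 0.24151128] [0.23337608 0.18665927 1.5899189  0.18552787 1.35538867 1.57593216] 0.009321553163878091
tcp tray [-0.00495824  0.02763318  0.24151128]
543 [[-0.0294 -0.0058  0.0155]
 [ 0.0072  0.0034  0.0507]
 [ 0.0293  0.005   0.0902]] [-0.054 -0.999 -0.007]
shift [ 0.0061 -0.0077 -0.039 ] turn [ 0.4281  0.0802 -0.0209] | target [0.5189 0.2956 0.2   ] deg 19.6
```

```bash
cat >> h.py <<'E'
def layt(b,cz,cy=.096,az=TRAY[1]+np.pi/2):
    T=lay(az,np.deg2rad(b));M=T.as_matrix();return W(TRAY,[-.002,cy,cz])-.088*M[:,2]-.005*M[:,1],T
E
python3 - <<'E'
from h import *
plan([layt(80,.06),layt(60,.04),layt(45,.03),layt(45,.03)])
q=env.read_state()["qpos"]
for b,c in((80,.06),(60,.04),(45,.03),(35,.015),(26,.006)):
    q,e=ik(*layt(b,c),q);print(b,q.round(2),round(e,4),layt(b,c)[0].round(3))
E
```

```text
shift [-0.0046  0.0571 -0.0915] turn [-0.0087 -0.0022 -0.021 ] | target [0.5083 0.3603 0.1475] deg 1.0
shift [ 0.0006  0.0282 -0.1203] turn [ 0.4281  0.0802 -0.0209] | target [0.5135 0.3315 0.1187] deg 19.6
shift [ 0.004   0.0095 -0.1432] turn [ 0.7556  0.1419 -0.0206] | target [0.5168 0.3128 0.0958] deg 34.6
shift [ 0.004   0.0095 -0.1432] turn [ 0.7556  0.1419 -0.0206] | target [0.5168 0.3128 0.0958] deg 34.6
80 [0.34 0.33 1.61 0.19 1.18 1.66] 0.0 [0.508 0.36  0.148]
60 [0.1  0.36 1.73 0.57 1.16 1.23] 0.0 [0.513 0.331 0.119]
45 [-0.05  0.47  1.76  0.81  1.26  0.94] 0.0 [0.517 0.313 0.096]
35 [-0.13  0.6   1.75  0.93  1.34  0.77] 0.0 [0.519 0.302 0.07 ]
26 [-0.19  0.74  1.71  1.01  1.44  0.65] 0.0 [0.52  0.295 0.049]
```

Emit:
jog_arm:
  commands: "0 0.012 -0.02 0.14 0.025 -0.005 -1; 0 0.02 -0.05 0.29 0.053 -0.01 -1; 0.001 0.025 -0.08 0.43 0.08 -0.02 -1; 0.002 0.017 -0.11 0.59 0.11 -0.02 -1; 0.004 0.01 -0.13 0.75 0.14 -0.02 -1"

```text
clock: 21.0
eef_pos: [0.5196, 0.3102, 0.1091]
tool_rot: [-0.381, 0.92, 0.083, -0.031]
wrist_force: [-0.3, -0.1, -2.6]
grip_width: 0.009
grasp_force: 59.1
```

Emit:
jog_arm:
  commands: "0 0 0 0 0 0 -1; 0 0 0 0 0 0 -1"

```text
clock: 21.2
eef_pos: [0.52, 0.3098, 0.1094]
tool_rot: [-0.378, 0.922, 0.081, -0.033]
wrist_force: [-0.6, 0.2, -1.0]
grip_width: 0.0091
grasp_force: 59.4
```

Run:
```python
from h import *
p,R=cur();print(p,env.read_state()["grip_width"])
for n in("scene","top"):
    im=get_image(n);P=pts(im).reshape(-1,3);T=R.inv().apply(P-p)
    m=(abs(T[:,0])<.04)&(abs(T[:,1])<.02)&(T[:,2]>.015)&(T[:,2]<.12);Q=T[m]
    if len(Q)>20: print(n,len(Q),np.percentile(Q,[1,50,99],axis=0).round(4).tolist(),np.linalg.svd(Q-Q.mean(0),full_matrices=False)[2][2].round(3))
plan([layt(45,.03),layt(35,.015),layt(26,.009),layt(26,.006)])
```

```text
[0.51995168 0.30977227 0.10940214] 0.009083725706562757
scene 171 [[-0.0232, -0.0038, 0.016], [0.0278, -0.0013, 0.0575], [0.0344, 0.0138, 0.1197]] [ 0.123 -0.986  0.108]
top 265 [[-0.0379, -0.0069, 0.0161], [-0.0103, -0.0055, 0.0627], [0.0369, 0.0118, 0.119]] [-0.052 -0.993  0.105]
shift [-0.0039  0.0015 -0.0163] turn [ 0.0079  0.0095 -0.0006] | target [0.5168 0.3128 0.0958] deg 0.6
shift [-0.0021 -0.0089 -0.0425] turn [2.266e-01 4.890e-02 1.000e-04] | target [0.5187 0.3024 0.0696] deg 10.4
shift [-0.0007 -0.0165 -0.06  ] turn [0.4234 0.0843 0.0008] | target [0.52   0.2948 0.0521] deg 19.4
shift [-0.0007 -0.0165 -0.063 ] turn [0.4234 0.0843 0.0008] | target [0.52   0.2948 0.0491] deg 19.4
```

Emit:
jog_arm:
  commands: "-0.003 -0.002 -0.018 0.06 0.015 0 -1; -0.002 -0.006 -0.03 0.15 0.035 0 -1; -0.002 -0.009 -0.041 0.226 0.049 0 -1; -0.001 -0.013 -0.051 0.33 0.068 0 -1; -0.001 -0.0165 -0.059 0.423 0.084 0.001 -1"

```text
clock: 21.8
eef_pos: [0.52, 0.2952, 0.0532]
tool_rot: [-0.528, 0.844, 0.077, -0.047]
wrist_force: [0.1, 0.3, -1.7]
grip_width: 0.0092
grasp_force: 59.5
```

Emit:
jog_arm:
  commands: "0 0 0 0 0 0 -1; 0 0 0 0 0 0 -1"

```text
clock: 22.0
eef_pos: [0.5192, 0.2951, 0.0524]
tool_rot: [-0.527, 0.845, 0.076, -0.048]
wrist_force: [0.4, -0.1, -1.2]
grip_width: 0.009
grasp_force: 59.5
```

Run:
```python
from h import *
p,R=cur();s=env.read_state();print(p,s["wrist_force"],s["qpos"].round(2),"b",np.rad2deg(np.arcsin(-R.as_matrix()[2,2])))
print("corner tray",Ro.from_euler('z',-TRAY[1]).apply(p+R.apply([0,.005,.088])-TRAY[0]))
plan([layt(26,.006),layt(26,.004)])
```

```text
[0.51916547 0.29511392 0.05240472] [ 0.35761871 -0.06557023 -1.21857781] [-0.18  0.73  1.71  1.01  1.44  0.66] b 26.076414838051004
corner tray [-0.00304586  0.09636639  0.00923157]
shift [ 0.0009 -0.0003 -0.0033] turn [ 0.002  -0.0016 -0.0026] | target [0.52   0.2948 0.0491] deg 0.2
shift [ 0.0009 -0.0003 -0.0053] turn [ 0.002  -0.0016 -0.0026] | target [0.52   0.2948 0.0471] deg 0.2
```

Now lower about 5 mm until the far edge touches the floor.

Emit:
jog_arm:
  commands: "0 0 -0.002 0 0 0 -1; 0 0 -0.0035 0 0 0 -1; 0 0 -0.005 0 0 0 -1; 0 0 -0.005 0 0 0 -1"

```text
clock: 22.4
eef_pos: [0.5183, 0.2949, 0.0466]
tool_rot: [-0.528, 0.844, 0.075, -0.049]
wrist_force: [-0.7, 0.4, -1.7]
grip_width: 0.0094
grasp_force: 59.5
```

Emit:
jog_arm:
  commands: "0 0 -0.002 0 0 0 -1; 0 0 -0.002 0 0 0 -0.75; 0 0 -0.002 0 0 0 -0.68; 0 0 -0.002 0 0 0 -0.6; 0 0 -0.002 0 0 0 -0.52"

```text
clock: 22.9
eef_pos: [0.5181, 0.2946, 0.044]
tool_rot: [-0.528, 0.844, 0.074, -0.049]
wrist_force: [0.0, 0.4, -0.9]
grip_width: 0.0204
grasp_force: 0.4
```

Emit:
jog_arm:
  commands: "0 0 0 0 0 0 -0.44; 0 0 0 0 0 0 -0.36; 0 0 0 0 0 0 -0.28; 0 0 0 0 0 0 -0.2; 0 0 0 0 0 0 -0.12"

```text
clock: 23.4
eef_pos: [0.5182, 0.2946, 0.0442]
tool_rot: [-0.528, 0.844, 0.075, -0.049]
wrist_force: [0.7, -0.4, -1.4]
grip_width: 0.0373
grasp_force: 0.4
```

```bash
cat >> h.py <<'E'
def seetile():
    p,R=cur();s=env.read_state();print("tcp tray",Ro.from_euler('z',-TRAY[1]).apply(p-TRAY[0]).round(4),s["wrist_force"].round(1),s["grip_width"],s["grasp_force"])
    for n in("scene","top"):
        im=get_image(n);P=pts(im);L=Ro.from_euler('z',-TRAY[1]).apply((P-TRAY[0]).reshape(-1,3))
        m=(abs(L[:,0])<.024)&(abs(L[:,1])<.1)&(L[:,2]>-.01)&(L[:,2]<.08);Q=L[m]
        for y in np.arange(-.1,.1,.02):
            q=Q[(Q[:,1]>=y)&(Q[:,1]<y+.02)]
            if len(q)>5: print(n,round(y+.01,2),len(q),np.percentile(q[:,2],[10,50,90]).round(4))
E
python3 -c "
from h import *
seetile()"
```

```text
tcp tray [-0.0038  0.0192  0.0442] [ 0.7 -0.4 -1.4] 0.037310928308328724 0.35295946814585477
scene -0.09 173 [0.0024 0.0259 0.0491]
scene -0.07 192 [0.0019 0.0291 0.0734]
scene -0.05 191 [0.0021 0.0273 0.0644]
scene -0.03 151 [0.0017 0.0041 0.0446]
scene -0.01 240 [0.0021 0.0418 0.0477]
scene 0.01 200 [0.0018 0.0399 0.0751]
scene 0.03 147 [0.002 0.033 0.038]
scene 0.05 114 [0.0021 0.0271 0.0305]
scene 0.07 96 [0.003  0.0209 0.0242]
scene 0.09 86 [0.0122 0.0156 0.0177]
top -0.05 14 [0.0029 0.0041 0.006 ]
top -0.03 30 [0.0026 0.0046 0.0108]
top -0.01 85 [0.0027 0.0454 0.0502]
top 0.01 102 [0.0391 0.0427 0.0776]
top 0.03 109 [0.0322 0.0357 0.0706]
top 0.05 169 [0.0258 0.0287 0.0317]
top 0.07 165 [0.0193 0.022  0.0254]
top 0.09 146 [0.013  0.0165 0.019 ]
```

Emit:
jog_arm:
  commands: "0 0 -0.002 0 0 0 -0.12; 0 0 -0.004 0 0 0 -0.12; 0 0 -0.006 0 0 0 -0.12; 0.001 -0.005 -0.006 0 0 0 -0.12; 0.002 -0.01 -0.006 0 0 0 -0.12"

```text
clock: 24.0
eef_pos: [0.5197, 0.2852, 0.039]
tool_rot: [-0.53, 0.844, 0.075, -0.05]
wrist_force: [0.2, 0.5, 5.7]
grip_width: 0.0373
grasp_force: 0.4
```

Emit:
jog_arm:
  commands: "0.001 -0.005 0 0 0 0 -0.12; 0.002 -0.01 0 0 0 0 -0.12; 0.003 -0.015 0 0 0 0 -0.12; 0.003 -0.018 0 0 0 0 -0.12; 0.003 -0.018 0 0 0 0 -0.12"

```text
clock: 24.5
eef_pos: [0.5242, 0.2664, 0.0407]
tool_rot: [-0.53, 0.843, 0.075, -0.048]
wrist_force: [-1.6, -0.0, 14.8]
grip_width: 0.0375
grasp_force: 0.3
```

```bash
python3 -c "
from h import *
seetile()" | grep -v scene
```

```text
tcp tray [-0.0029 -0.0097  0.0407] [-1.6 -0.  14.8] 0.037519445901205775 0.34777443506754935
top -0.09 14 [0.0024 0.0055 0.0716]
top -0.07 26 [0.0014 0.0033 0.0047]
top -0.05 43 [0.0025 0.0041 0.0067]
top -0.03 62 [0.001  0.0051 0.0722]
top -0.01 177 [0.0039 0.0331 0.0757]
top 0.01 139 [0.0261 0.0285 0.0308]
top 0.03 178 [0.0232 0.0252 0.0273]
top 0.05 180 [0.0196 0.022  0.0239]
top 0.07 172 [0.0162 0.0183 0.0205]
top 0.09 159 [0.013  0.0149 0.0169]
```

A 15 N contact under the gripper, so I raise slightly while retreating.

Emit:
jog_arm:
  commands: "0 0 0.003 0 0 0 -0.12; 0.001 -0.005 0.005 0 0 0 -0.12; 0.002 -0.011 0.007 0 0 0 -0.12; 0.003 -0.017 0.009 0 0 0 -0.12; 0.004 -0.023 0.011 0 0 0 -0.12"

```text
clock: 25.1
eef_pos: [0.5274, 0.2428, 0.0492]
tool_rot: [-0.528, 0.844, 0.074, -0.049]
wrist_force: [-0.3, -0.2, -1.0]
grip_width: 0.0377
grasp_force: 0.0
```

```bash
python3 -c "
from h import *
seetile()" | grep -v scene
```

```text
tcp tray [-0.004  -0.0335  0.0492] [-0.3 -0.2 -1. ] 0.03765967723193856 0.0
top -0.09 30 [0.0017 0.0034 0.0119]
top -0.07 38 [0.0025 0.004  0.0053]
top -0.05 57 [0.0024 0.0044 0.0073]
top -0.03 115 [0.002  0.0052 0.0765]
top -0.01 131 [0.0119 0.0136 0.0159]
top 0.01 188 [0.0115 0.0135 0.0154]
top 0.03 186 [0.0114 0.0135 0.0157]
top 0.05 190 [0.0121 0.0139 0.016 ]
top 0.07 181 [0.0113 0.0136 0.0157]
top 0.09 157 [0.0114 0.0136 0.0156]
```

The tile lies flat, its top level at about 13.6 mm. Now I retreat up and away and verify.

Emit:
jog_arm:
  commands: "0.001 -0.01 0.03 0 0 0 -0.12; 0.003 -0.02 0.07 0 0 0 -0.12; 0.003 -0.04 0.12 0 0 0 -0.12; 0.003 -0.06 0.16 0 0 0 -0.12; 0.003 -0.06 0.16 0 0 0 -0.12"

```text
clock: 25.7
eef_pos: [0.5335, 0.181, 0.2147]
tool_rot: [-0.527, 0.845, 0.076, -0.044]
wrist_force: [0.9, -0.8, -0.7]
grip_width: 0.0377
grasp_force: 0.0
```

Run:
```python
from h import *
im=get_image("top");P=pts(im);L=Ro.from_euler('z',-TRAY[1]).apply((P-TRAY[0]).reshape(-1,3))
Q=L[(abs(L[:,0])<.05)&(abs(L[:,1])<.103)&(L[:,2]>.009)&(L[:,2]<.018)];print(len(Q),rect(Q),np.polyfit(Q[:,1],Q[:,2],1)[0],np.polyfit(Q[:,0],Q[:,2],1)[0])
J=Ro.from_euler('z',-JIG[1]).apply((P-JIG[0]).reshape(-1,3));B=J[(abs(J[:,1])<.03)&(J[:,2]>.1)&(abs(J[:,0])<.15)];print("bar",len(B),B.mean(0))
px=im["pixels"].reshape(-1,3)[(abs(L[:,0])<.02)&(abs(L[:,1]-.03)<.03)&(L[:,2]>.009)];print("colour",px.mean(0))
for n,b in(("carton",(180,255,220,300)),("tape",(145,95,205,150)),("scanner",(305,80,385,140))):
    h=dict(carton=.015,tape=.02,scanner=.015)[n];z=dict(carton=.03,tape=.048,scanner=.038)[n]
    m=(P[...,2]>h).astype(np.uint8);k=np.zeros_like(m);k[b[1]:b[3],b[0]:b[2]]=1
    c=max(cv2.findContours(m*k,0,1)[0],key=cv2.contourArea).reshape(-1,2);print(n,rect(cast(im,c,z)))
print(env.read_state()["clock"],env.read_state()["wrist_force"])
```

```text
1357 (array([-2.7, 37.2]), array([120.5,  59.9]), 89.8) -0.0015298857018950446 0.0009887392827616123
bar 327 [0.08568758 0.00119867 0.13573488]
colour [121.47526882  85.13978495  51.60645161]
carton (array([403.7, 126.3]), array([46.4, 61.3]), 78.8)
tape (array([745.6, 176.9]), array([95.4, 87.2]), 44.73)
scanner (array([ 763.1, -186.1]), array([153.1, 116.8]), 89.09)
25.75 [0.24741476 0.90528233 0.64033491]
```

Run:
```python
from h import *
a=dict(np.load("pics/top.npz"));b=get_image("top")
for im in(a,b):
    p=im["pixels"].astype(int);m=(p[...,0]>130)&(p[...,2]<40)&(p[...,0]-p[...,1]>60);m[:, :300]=0
    v,u=np.nonzero(m[:150]);print(len(u),u.mean(),v.mean())
print(ticket.close_job())
```

```text
205 331.11219512195123 93.91219512195121
235 331.2723404255319 94.68085106382979
the job is handed in; nothing more can be done
None
```

I handed the job in at about 26 s on the robot's clock; the official verdict wasn't shown. By my own measurements, the tile stood by itself on the fence, then was laid flat in the tray, cork side up and inside the walls. It settled the last centimetre or two off the finger. The hold-down arm is open, and the tape roll, scanner and carton have not moved.

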